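Square up the cover-plate blanks

ROBOT

A 7-joint arm with a two-finger parallel gripper is mounted at the origin on the work surface. World frame = base frame: x ahead of the robot, y to its left, z up, the work surface at z = 0. Lengths are in m, angles in rad, forces in N, time in s.
With the tool pointing down it reaches from about 0.35 to 0.9 m from the base axis. Payload 8.1 kg.
Tool frame: the origin (TCP) lies on the centre line of the jaws, within the pads' length; the fingertips stand 22 mm ahead of it and the grasp point (between the pads) lies 3 mm ahead of it; z points along the fingers, y is the direction in which the jaws open and shut (so a half turn about z gives the same grasp; the last joint's range is limited). The gripper opens to 85 mm and grips with 20 to 120 N. Pads are 22 mm wide; open, the fingers measure 114 mm over their backs; the gripper's body (76 mm by 85 mm) begins 54 mm behind the grasp point. The pads swing forward as they close: fully open they stand 13 mm farther back than shut.
Start: joints at [-0.103, 0.434, 0.025, 1.573, -0.012, 1.134, -0.075], TCP at [0.625, -0, 0.253] pointing down, gripper open.
Joint ranges: [-2.62, 2.62], [-0.44, 2.09], [-1.27, 1.32], [0.08, 2.57], [-1.32, 4.46], [0.12, 2], [-2.74, 2.74]. Speed limits (rad/s): [2.22, 2.22, 3.01, 3.01, 3.14, 3.14, 3.14].

INTERFACE

Orientations are given as a rotation vector (axis times angle).
In Python, from workcell import read_state, vision, order gives the robot as it stands. The module is installed in compiled form; this text tells all that it offers.
- The arm moves only by the tool step_arm, never from a script. Its argument "commands" is a list of rows, each a list of 3 entries, a list of its own where there are three numbers: the shift along the tool's x, y, z in units of 0.05 m (1.0 is 0.05 m), then the turn, a rotation vector about the tool's x, y, z in units of 8 degrees (1.0 is 8 degrees), then the opening, from -1 (shut) to 1 (fully open). In form: [[[tx, ty, tz], [ax, ay, az], gripper], ...]. A call has 1 to 8 rows; each row shifts and turns the pose as measured when the row begins, along the tool's axes as they then stand; what a row does not reach is not made up. A row lasts 1/8 s, in which the tool goes at most 62.5 mm and 10.7 degrees, less where a joint would pass 70% of its speed; a pose out of reach is approached as far as the arm can. A call with a number of a shift or a turn outside -1 to 1 is refused whole. A call with a gripper value outside its range is refused whole. The fingers move at their own pace and stop on an object; "newtons" is the grip in N (left out, the last holds). Time passes only in rows, so rows that do not move let the fingers close. It gives the time, the measured TCP pose, the force and the opening at its end, in the units of the state.
- read_state(): the state, without advancing time (a new reading comes with each control period).
- vision.read_camera(name): name is "scene" or "side" or "wrist"; returns a dict with "pixels" (480x640x3 uint8, red, green, blue), "K" (3x3 intrinsics, pixels), "dist_coeffs" ([k1, k2, p1, p2, k3] as OpenCV has them; the pictures are not rectified), "R" (3x3) and "t" (3): a world point X has camera coordinates R X + t; the wrist camera has in their place "T_tool_cam" (4x4, takes a point from camera to tool coordinates, whose origin is the TCP and whose axes are the flange's). Camera axes: x right, y down, z forward; pixel columns grow to the right and rows downward; lengths in m; the calibration is good to about 2 mm. A picture is of the moment at which its call begins: read the wrist's pose just before it. There is no depth.
- order.finish_job(): hands the job in, once; it reports no verdict.
Trained networks look in a picture, given as the dict that the camera call returned (one of the last four; its "shot" number tells which), for a name from the list of things; names that differ only in an ending like _2 or _b are one class to them, and where a whole thing is asked for, a point or a joint stands for the part that bears it (a point fixed in the world has none). Each returns a list of dicts, best first, with "confidence" (0 to 1); they miss things now and then, are a little off and sometimes report something else, mostly with a low value. They report only what shows in the picture. A call takes as long as a camera call. They do not tell look-alikes from the thing itself.
- vision.spot_in(picture, name): "point" ([x, y, z] in m, in world coordinates, good to about 4 mm: the middle of the surface that is visible of it).
- vision.regions_of(picture, name): "pixels" (480x640 bool, what is visible of it).
The state is a dict: "time_s": time; "joint_pos": joint angles; "joint_velocities": joint speeds; "joint_torque": joint torques, N m; "tool_pos": TCP position; "ee_rot": TCP orientation; "contact_force": force on the tool from outside, world axes, zero at the start; "torque": the same for the moment, N m; "gripper_width": finger opening in m.
Only numpy, scipy, OpenCV 4.12 (cv2) and the standard library are available. Lean on these libraries where they do the work, as an engineer would, in place of code of your own. Each camera call takes 0.05 s, during which the arm holds its last target.

TASK

Lay the spare cover plate from the sloping rest flat on top of the pile of four on the squaring base, and tap the pile's open sides until all five plates lie flat with their edges flush against the two far stops and the end stop. Leave the comb, gauge, reed lifter, jar and cork block where they are.

Things in the scene. Friction and masses are not known exactly. Their poses are not given: they have to be found in the camera images.
- jig_home (a point): Squaring base fixed to the bench: steel slab 12 mm thick, spanning x -64..+56, y -92..+92 mm in this frame; on it three upright stops and a low block 8 mm high (x -24..+42, y -70..+54) that carries the pile, so that plates overhang its open sides. Point: on the block's top, 20 mm above the bench, under the centre of a flush plate (long side along y). z up, x roughly away from the robot. Open sides: -x, +y.
- far_stops (a point): Midpoint between the two far stops of the squaring base, on the plane of their contact faces, at block-top level; 28 mm in +x from jig_home, same axes. The stops rise 40 mm above it, 12 thick, 16 wide and stand at y = -48 and +48 mm, with an 80 mm gap between them.
- end_stop (a point): Middle of the contact face of the end stop (rises 40 mm above it, 12 thick, 24 wide) at block-top level; 70 mm in -y from jig_home, same axes.
- rest_deck (a point): Sloping wooden rest, fixed. Point: centre of the deck's top face, 75 mm above the bench; z straight up, x level, pointing uphill (roughly away from the robot), y along the deck. Slope 0.44 rad (25 deg), low side towards the robot. Deck 44 mm up the slope, 134 long, 8 thick: the 56 mm wide plate overhangs it by about 6 mm on both long sides. Foot 120 x 150 mm.
- rest_lips (a point): Point on the sloping rest midway between its two brass lips, in line with the deck's face; same axes as rest_deck. The lips (8 mm thick, 14 wide, 5 mm proud of the deck) stand at y = -56 and +56 mm and hold the low edge of the plate; between them that edge is free.
- plate1_mid (a point): Plate 1, number 1 from the bottom of the untidy pile of four lying on the squaring base. A flat dull aluminium cover-plate blank, 56 mm (its x) x 140 mm (its y) x 6 mm (its z), about 125 g, all five alike. This point is its centre, half-way through its thickness. It starts 7 to 17 mm short of the far stops and 4 to 20 mm short of the end stop, turned by up to 0.1 rad.
- plate2_mid (a point): Plate 2, number 2 from the bottom of the untidy pile of four lying on the squaring base. A flat dull aluminium cover-plate blank, 56 mm (its x) x 140 mm (its y) x 6 mm (its z), about 125 g, all five alike. This point is its centre, half-way through its thickness. It starts 7 to 17 mm short of the far stops and 4 to 20 mm short of the end stop, turned by up to 0.1 rad.
- plate3_mid (a point): Plate 3, number 3 from the bottom of the untidy pile of four lying on the squaring base. A flat dull aluminium cover-plate blank, 56 mm (its x) x 140 mm (its y) x 6 mm (its z), about 125 g, all five alike. This point is its centre, half-way through its thickness. It starts 7 to 17 mm short of the far stops and 4 to 20 mm short of the end stop, turned by up to 0.1 rad.
- plate4_mid (a point): Plate 4, number 4 from the bottom of the untidy pile of four lying on the squaring base. A flat dull aluminium cover-plate blank, 56 mm (its x) x 140 mm (its y) x 6 mm (its z), about 125 g, all five alike. This point is its centre, half-way through its thickness. It starts 7 to 17 mm short of the far stops and 4 to 20 mm short of the end stop, turned by up to 0.1 rad.
- plate5_mid (a point): Plate 5, the one lying on the sloping rest, leaning with it. A flat dull aluminium cover-plate blank, 56 mm (its x) x 140 mm (its y) x 6 mm (its z), about 125 g, all five alike. This point is its centre, half-way through its thickness. Its x axis points up the slope, z out of its upper face.
- comb: Bystander, loose: orange plastic comb 130 (x) x 32 x 16 mm, lying flat between the squaring base and the rest. Origin: centre of its underside.
- gauge: Bystander, loose: steel feeler gauge in a brass sheath, 132 (x) x 22 x 16 mm, lying on the near part of the bench. Origin: underside, middle of the sheath.
- lifter: Bystander, loose: reed lifter with wooden handle and rubber tip, 168 (x) x 18 x 16 mm, lying on the near part of the bench. Origin: underside, near the middle.
- jar: Bystander, loose: amber glass jar, 56 mm across, 85 mm tall, standing upright towards the far side. Origin: centre of its underside.
- sandblock: Bystander, loose: cork block 110 (x) x 60 x 30 mm on the near part of the bench. Origin: centre of its underside.
There are look-alikes about, which are no part of the job. What is shaped like the part that bears plate1_mid but orange is not meant.

How it is judged:
By the outcome, as a careful person would: the job done as asked, in the order asked, and still so for the second after the job is handed in, with the robot touching nothing.
It also fails if it takes over 67 s, if anything falls off the work surface, if the arm or the gripper's body presses on something with over 40 N, if the wrist force passes 120 N, or if a joint passes its speed limit or range.

## Working session

There is one attempt and no reset: what is moved stays moved. The work goes in short steps, Python scripts to look and compute and a tool call to move; the robot and the scene stay as the last step left them, time stands still between calls to the robot, and variables do not carry over. Pictures are saved under pics/ and viewed, and the job is handed in when it is done.

Besides the shell and the picture viewer there is one more tool, called as name([rows], argument=value, ...), one row to a line, values as JSON. step_arm: Moves the arm, as the interface text tells. Its arguments: {"type":"object","properties":{"commands":{"type":"array"},"newtons":{"type":"number"}},"required":["commands"]}

```bash
mkdir -p pics
cat > h.py <<'E'
import numpy as np, cv2
from workcell import read_state, vision, order
from scipy.spatial.transform import Rotation as Rn
def cam(name):
    s=read_state(); p=vision.read_camera(name)
    if name=="wrist":
        T=np.eye(4);T[:3,:3]=Rn.from_rotvec(s['ee_rot']).as_matrix();T[:3,3]=s['tool_pos']
        M=np.linalg.inv(T@np.array(p['T_tool_cam'])); p['R']=M[:3,:3];p['t']=M[:3,3]
    return p
def save(p,fn): cv2.imwrite('pics/'+fn,np.ascontiguousarray(p['pixels'][:,:,::-1]))
def proj(p,X):
    r,_=cv2.Rodrigues(np.array(p['R'],float))
    return cv2.projectPoints(np.array(X,float).reshape(-1,1,3),r,np.array(p['t'],float),np.array(p['K'],float),np.array(p['dist_coeffs'],float))[0].reshape(-1,2)
def back(p,uv,z):
    q=cv2.undistortPoints(np.array(uv,float).reshape(-1,1,2),np.array(p['K'],float),np.array(p['dist_coeffs'],float)).reshape(-1,2)
    R=np.array(p['R']);c=-R.T@np.array(p['t']);out=[]
    for a in q:
        d=R.T@np.array([a[0],a[1],1]); out.append(c+d*(z-c[2])/d[2])
    return np.array(out)
E
python3 - <<'E'
from h import *
s=read_state();print({k:np.round(v,3) for k,v in s.items()})
for n in ["scene","side","wrist"]:
    p=cam(n);save(p,n+'0.png');print(n,-np.array(p['R']).T@p['t'])
    for nm in ["plate1_mid","plate4_mid","plate5_mid","jig_home","far_stops","end_stop","rest_deck","rest_lips","comb","jar"]:
        print(nm,[(np.round(d['point'],3),round(d['confidence'],2)) for d in vision.spot_in(p,nm)[:3]])
E
```

```text
{'time_s': np.float64(0.0), 'joint_pos': array([-0.103,  0.435,  0.025,  1.574, -0.012,  1.134, -0.075]), 'joint_velocities': array([-0.002, -0.   , -0.   , -0.001, -0.001, -0.001, -0.001]), 'joint_torque': array([ 0.0000e+00, -6.7046e+01,  1.0250e+00, -3.1620e+01,  1.6000e-02,
        1.3000e-02, -0.0000e+00]), 'tool_pos': array([ 0.625, -0.   ,  0.253]), 'ee_rot': array([-2.221e+00, -2.221e+00,  2.000e-03]), 'contact_force': array([0.077, 0.14 , 0.003]), 'torque': array([-0.006, -0.001, -0.021]), 'gripper_width': np.float64(0.086)}
scene [ 1.35862072 -0.14860187  0.78900997]
plate1_mid [(array([ 0.293, -0.394,  0.004]), 0.91), (array([ 0.468, -0.376,  0.005]), 0.62)]
plate4_mid [(array([ 0.61 , -0.175,  0.048]), 0.65)]
plate5_mid [(array([0.589, 0.208, 0.088]), 0.56)]
jig_home [(array([ 0.653, -0.205,  0.009]), 0.77)]
far_stops [(array([ 0.662, -0.204,  0.01 ]), 0.67)]
end_stop [(array([ 0.66, -0.2 ,  0.01]), 0.93)]
rest_deck [(array([0.602, 0.212, 0.012]), 0.64), (array([ 0.35 , -0.212,  0.016]), 0.18)]
rest_lips [(array([0.599, 0.207, 0.014]), 0.95)]
comb [(array([ 0.592, -0.012,
[... 723 characters left out ...]
0.62), (array([0.351, 0.196, 0.011]), 0.45)]
wrist [0.62393399 0.06764708 0.37459992]
plate1_mid [(array([ 0.576, -0.112,  0.025]), 0.81)]
plate4_mid [(array([ 0.603, -0.149,  0.043]), 0.76)]
plate5_mid [(array([0.57 , 0.15 , 0.082]), 0.64), (array([0.733, 0.   , 0.085]), 0.41)]
jig_home [(array([ 0.638, -0.132,  0.01 ]), 0.82)]
far_stops [(array([ 0.644, -0.132,  0.015]), 0.92), (array([ 0.356, -0.164,  0.016]), 0.37)]
end_stop [(array([ 0.637, -0.134,  0.014]), 0.83), (array([0.589, 0.158, 0.013]), 0.65)]
rest_deck [(array([0.591, 0.165, 0.015]), 0.81)]
rest_lips [(array([0.592, 0.16 , 0.013]), 0.66)]
comb [(array([ 0.577, -0.01 ,  0.004]), 0.96)]
jar [(array([0.737, 0.   , 0.087]), 0.94)]
```

View pics/scene0.png

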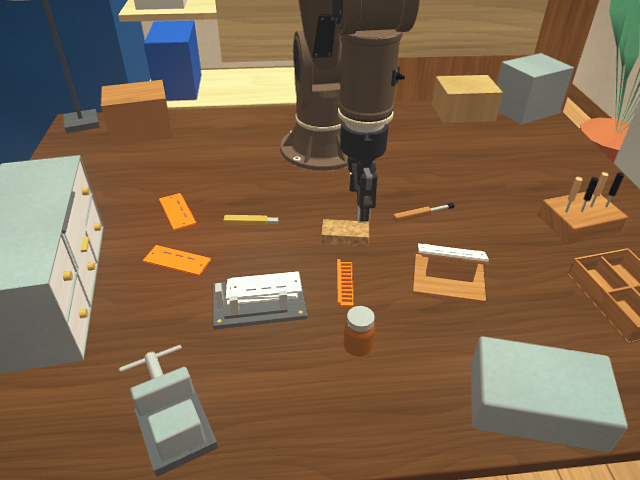

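View pics/side0.png

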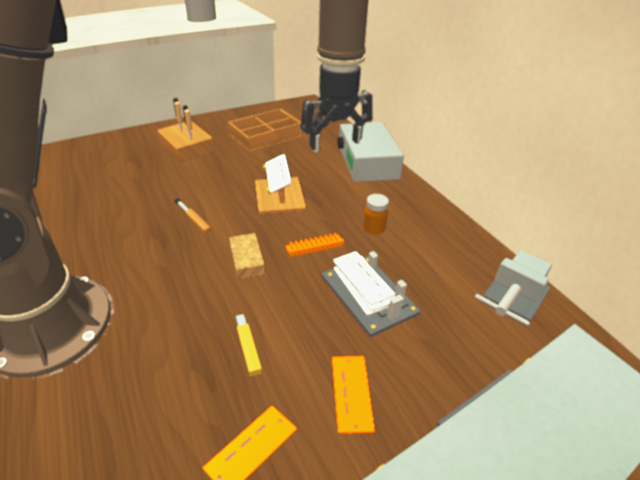

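View pics/wrist0.png

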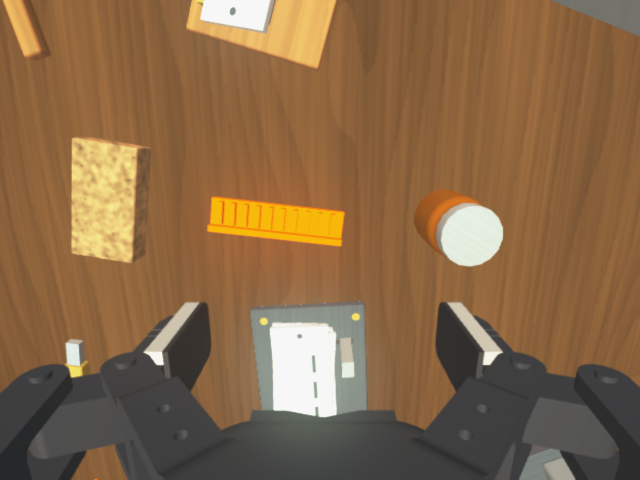

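step_arm([
  [[0.9, 0, 0], [0, 0, 0], 1],
  [[0.9, 0, 0], [0, 0, 0], 1],
  [[0.8, 0, 0], [0, 0, 0], 1],
  [[0, 0, 0], [0, 0, 0], 1],
])

```text
time_s: 2.15
tool_pos: [0.6254, 0.1327, 0.2532]
ee_rot: [2.224, 2.218, 0.0]
contact_force: [-0.9, -0.6, 0.2]
gripper_width: 0.0856
```

Run:
```python
from h import *
p=cam("wrist");save(p,'wrist1.png')
s=read_state();print(s['time_s'],s['tool_pos'],s['ee_rot'])
im=cv2.imread('pics/scene0.png');cv2.imwrite('pics/sceneA.png',cv2.resize(im[235:335,195:325],None,fx=6,fy=6,interpolation=cv2.INTER_CUBIC))
cv2.imwrite('pics/sceneB.png',cv2.resize(im[230:310,400:500],None,fx=7,fy=7,interpolation=cv2.INTER_CUBIC))
im=cv2.imread('pics/side0.png');cv2.imwrite('pics/sideA.png',cv2.resize(im[235:335,315:425],None,fx=6,fy=6,interpolation=cv2.INTER_CUBIC))
```

```text
2.2 [0.62577416 0.12995003 0.25322324] [ 2.22616610e+00  2.21418785e+00 -1.29847466e-03]
```

View pics/wrist1.png

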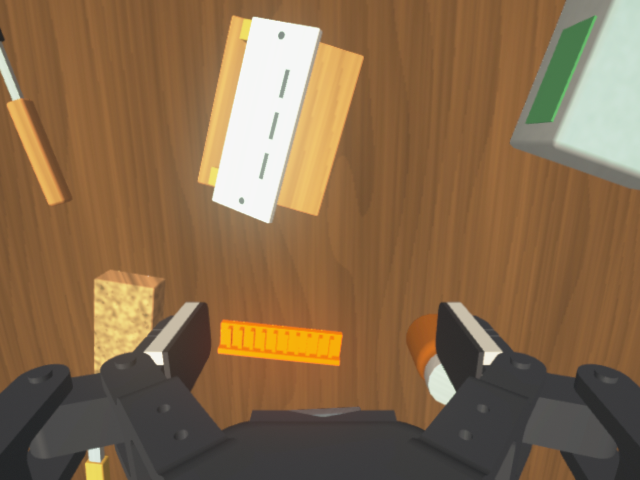

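View pics/sceneA.png

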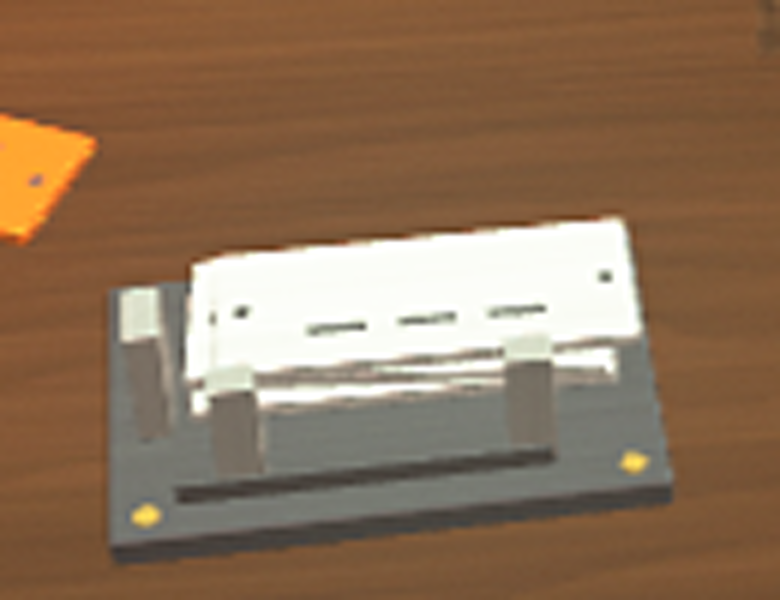

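View pics/sideA.png

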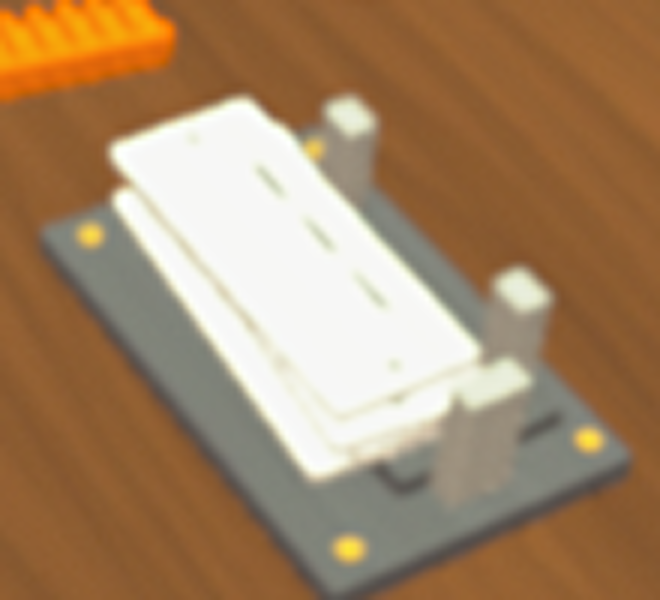

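View pics/sceneB.png

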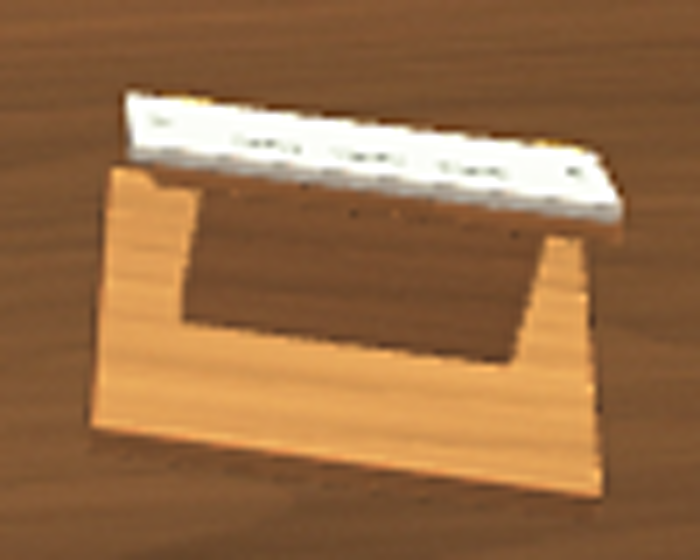

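Run:
```python
from h import *
p=cam("wrist");save(p,'wrist2.png')
s=read_state();print(s['time_s'],s['tool_pos'],s['ee_rot'])
im=cv2.imread('pics/wrist2.png');cv2.imwrite('pics/w2A.png',cv2.resize(im[0:240,190:390],None,fx=2.5,fy=2.5,interpolation=cv2.INTER_CUBIC))
np.savez('w2.npz',R=p['R'],t=p['t'],K=p['K'],d=p['dist_coeffs'])
p=cam("scene");p2=cam("side")
np.savez('sc.npz',R=p['R'],t=p['t'],K=p['K'],d=p['dist_coeffs'])
np.savez('sd.npz',R=p2['R'],t=p2['t'],K=p2['K'],d=p2['dist_coeffs'])
```

```text
2.25 [0.62606531 0.12793414 0.25327818] [ 2.22826931e+00  2.21085692e+00 -2.20961592e-03]
```

View pics/w2A.png

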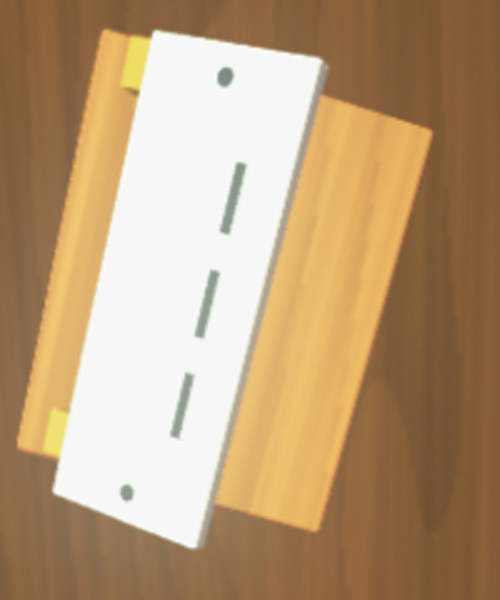

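```bash
cat >> h.py <<'E'
def ld(f):
    z=np.load(f); return dict(R=z['R'],t=z['t'],K=z['K'],dist_coeffs=z['d'])
def rest_axes(psi,a=0.44):
    u=np.array([np.cos(psi)*np.cos(a),np.sin(psi)*np.cos(a),np.sin(a)]);v=np.array([-np.sin(psi),np.cos(psi),0]);return u,v,np.cross(u,v)
E
python3 - <<'E'
from h import *
from scipy.optimize import least_squares
w=ld('w2.npz');sc=ld('sc.npz')
pw=np.array([[251.2,12],[318.8,24],[268.4,219.2],[211.2,196.8]]) # low+y, high+y, high-y, low-y
sg=[(-1,1),(1,1),(1,-1),(-1,-1)]
def C(q,z):
    u,v,n=rest_axes(q[2]); c=np.array([q[0],q[1],0.075])+6e-3*n
    c[2]+=z
    return np.array([c+u*.028*a+v*.07*b for a,b in sg])
f=lambda q:(proj(w,C(q,q[3]))-pw).ravel()
r=least_squares(f,[.58,.2,-.2,0],x_scale=[.01,.01,.1,.01]);print(r.x,r.fun.round(1))
f0=lambda q:(proj(w,C(q,0))-pw).ravel()
r=least_squares(f0,[.58,.2,-.2],x_scale=[.01,.01,.1]);print(r.x,r.fun.round(1))
print('scene pred',((proj(sc,C(r.x,0))-[400,230])*7).round(0))
E
```

```text
[ 0.58116275  0.21371199 -0.28472228 -0.00084364] [ 0.5  0.4 -0.3 -0.6 -0.4  0.3  0.3 -0.1]
[ 0.58127606  0.21362366 -0.28484398] [ 0.5  0.1 -0.2 -0.8 -0.4  0.6  0.2  0.2]
scene pred [[594. 147.]
 [622. 198.]
 [133. 136.]
 [129.  88.]]
```

step_arm([
  [[-0.95, 0, 0], [0, 0, 0], 1],
  [[-0.95, 0, 0], [0, 0, 0], 1],
  [[-0.95, 0, 0], [0, 0, 0], 1],
  [[-0.95, 0, 0], [0, 0, 0], 1],
  [[-0.95, 0, 0], [0, 0, 0], 1],
  [[-0.95, 0, 0], [0, 0, 0], 1],
  [[-0.95, 0, 0], [0, 0, 0], 1],
  [[-0.8, 0, 0], [0, 0, 0], 1],
])

```text
time_s: 3.35
tool_pos: [0.6179, -0.2669, 0.2559]
ee_rot: [2.24, 2.193, -0.004]
contact_force: [-0.2, 1.1, 0.1]
gripper_width: 0.0855
```

step_arm([
  [[0, 0, 0], [0, 0, 0], 1],
  [[0, 0, 0], [0, 0, 0], 1],
])

```text
time_s: 3.6
tool_pos: [0.615, -0.2742, 0.2558]
ee_rot: [2.251, 2.181, -0.008]
contact_force: [-0.1, -0.5, 0.3]
gripper_width: 0.0852
```

Run:
```python
from h import *
p=cam("wrist");save(p,'wrist3.png')
s=read_state();print(s['time_s'],s['tool_pos'],s['ee_rot'],s['joint_velocities'])
im=cv2.imread('pics/wrist3.png');cv2.imwrite('pics/w3A.png',cv2.resize(im[0:290,190:480],None,fx=2.06,fy=2.06,interpolation=cv2.INTER_CUBIC))
np.savez('w3.npz',R=p['R'],t=p['t'],K=p['K'],d=p['dist_coeffs'])
```

```text
3.65 [ 0.61483326 -0.27455945  0.25587518] [ 2.25078924  2.18052444 -0.00926573] [-0.01590071 -0.00401104 -0.00264894  0.00303765  0.00465644 -0.00052178
 -0.00147361]
```

View pics/wrist3.png

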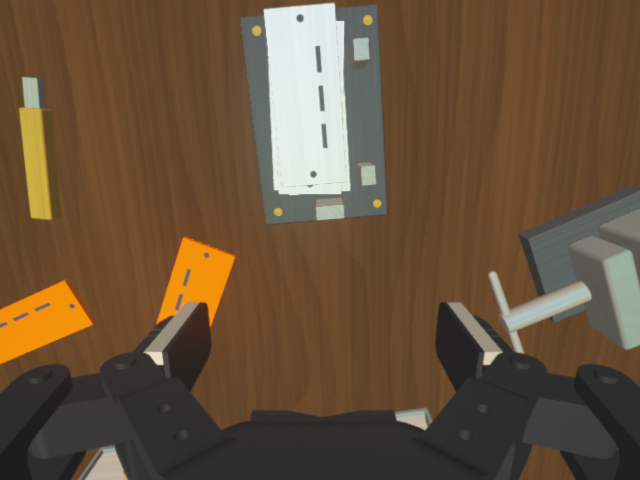

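View pics/w3A.png

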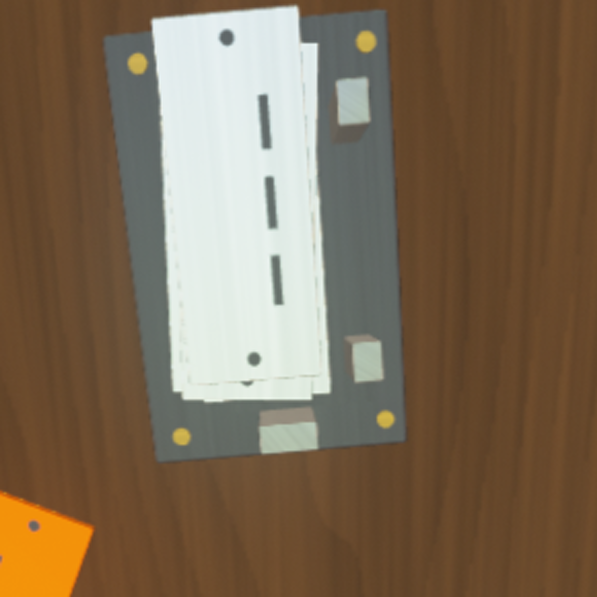

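Run:
```python
from h import *
from scipy.optimize import least_squares
w=ld('w3.npz');sc=ld('sc.npz');sd=ld('sd.npz')
def W(a):return np.array(a,float)/2.06+[190,0]
def pts(q,L):
    c,s=np.cos(q[2]),np.sin(q[2]);return np.array([[q[0]+c*a-s*b,q[1]+s*a+c*b,z] for a,b,z in L])
def fit(cam,L,uv,q0=(.605,-.19,0)):
    f=lambda q:(proj(cam,pts(q,L))-uv).ravel()
    r=least_squares(f,q0,x_scale=[.01,.01,.1]);return r.x.round(4),r.fun.round(1)
S=[(-.064,.092,.012),(.056,.092,.012),(.056,-.092,.012),(-.064,-.092,.012)]
print('wrist',fit(w,S,W([(106,38),(385,10),(405,441),(158,461)])))
# stops tops: far stop front faces corners
A=lambda a:np.array(a,float)/6+[195,235]
print('scene',fit(sc,[S[1],S[2],S[3]],A([(668,487),(112,545),(108,290)])))
B=lambda a:np.array(a,float)/6+[315,235]
print('side',fit(sd,[S[0],S[2],(.028,-.056,.06),(.028,-.040,.06)],B([(40,230),(630,452),(523,315),(490,292)])))
P=[(-.028,.07,.044),(.028,.07,.044),(.028,-.07,.044),(-.028,-.07,.044)]
print('plate4 w',fit(w,P,W([(152,18),(297,6),(327,375),(181,386)])))
print('plate4 sc',fit(sc,P,A([(625,218),(640,338),(187,382),(192,262)]) if 0 else A([(622,218),(641,338),(186,381),(192,262)])))
```

```text
wrist (array([ 0.6168, -0.1909,  0.0547]), array([-1.8, -0.6,  1.6, -0.3,  1.2,  0.4, -1. ,  1. ]))
scene (array([ 0.6199, -0.1921,  0.0533]), array([ 0.8, -0.2, -0.8,  0.4,  0. , -0.4]))
side (array([ 0.617 , -0.1943,  0.0502]), array([-0.5,  0. ,  0.6,  1.2, -0.3,  0. ,  0.1, -1.4]))
plate4 w (array([ 0.6039, -0.1747,  0.0431]), array([-0.4,  0.2,  0.5,  0. , -3.4,  0.1,  3.4, -0.4]))
plate4 sc (array([ 0.6086, -0.1799,  0.0429]), array([-2. ,  0.9, -2.2,  0.2,  2.7, -0.2,  1.4, -0.2]))
```

```bash
cat >> h.py <<'E'
def rel(R0,p0,R1,p1):
    d=R0.T@(np.array(p1)-p0)/0.05; a=Rn.from_matrix(R0.T@R1).as_rotvec()/np.radians(8); return d,a
def goto(p1,R1):
    s=read_state();R0=Rn.from_rotvec(s['ee_rot']).as_matrix()
    d,a=rel(R0,np.array(s['tool_pos']),R1,p1); print('t',round(s['time_s'],2),'at',np.round(s['tool_pos'],4),'F',np.round(s['contact_force'],1),'w',round(s['gripper_width'],4),'| total shift',d.round(2),'turn',a.round(2),'rows',max(np.linalg.norm(d),np.linalg.norm(a)).round(1))
    return d,a
def P5(psi=-0.285):
    u,v,n=rest_axes(psi); return np.array([.5813,.2136,.075])+.003*n,u,v,n
E
python3 - <<'E'
from h import *
p=vision.read_camera('wrist');T=np.linalg.inv(np.array(p['T_tool_cam']))
q=dict(R=T[:3,:3],t=T[:3,3],K=p['K'],dist_coeffs=p['dist_coeffs'])
for z in [-.03,-.01,0,.005,.009,.013,.017,.022]:
    print(z,proj(q,[[x,y,z] for x in(.011,-.011) for y in(-.0427,.0427)]).round(0).tolist())
c,u,v,n=P5();R=np.stack([v,u,-n],1)
goto(c+.07*n,R)
goto([.5813,.2136,.25],R)
E
```

```text
-0.03 [[170.0, 357.0], [483.0, 357.0], [179.0, 423.0], [474.0, 423.0]]
-0.01 [[194.0, 323.0], [458.0, 323.0], [200.0, 382.0], [451.0, 382.0]]
0 [[203.0, 310.0], [448.0, 310.0], [209.0, 365.0], [443.0, 365.0]]
0.005 [[208.0, 304.0], [444.0, 304.0], [212.0, 358.0], [439.0, 358.0]]
0.009 [[211.0, 299.0], [441.0, 300.0], [215.0, 352.0], [436.0, 352.0]]
0.013 [[214.0, 295.0], [437.0, 295.0], [218.0, 347.0], [433.0, 347.0]]
0.017 [[216.0, 291.0], [434.0, 291.0], [221.0, 342.0], [430.0, 342.0]]
0.022 [[220.0, 287.0], [431.0, 287.0], [224.0, 335.0], [427.0, 336.0]]
t 3.7 at [ 0.6152 -0.2737  0.2559] F [ 0.7 -0.   0.1] w 0.0851 | total shift [ 9.9  -1.58  2.2 ] turn [-3.11 -0.34  1.81] rows 10.3
t 3.7 at [ 0.6152 -0.2737  0.2559] F [ 0.7 -0.   0.1] w 0.0851 | total shift [ 9.72 -0.97  0.03] turn [-3.11 -0.34  1.81] rows 9.8
```

step_arm([
  [[0.98, -0.1, 0], [0, 0, 0], 1],
  [[0.98, -0.1, 0], [0, 0, 0], 1],
  [[0.98, -0.1, 0], [0, 0, 0], 1],
  [[0.98, -0.1, 0], [0, 0, 0], 1],
  [[0.98, -0.1, 0], [0, 0, 0], 1],
  [[0.98, -0.1, 0], [0, 0, 0], 1],
  [[0.98, -0.1, 0], [0, 0, 0], 1],
  [[0.98, -0.1, 0], [0, 0, 0], 1],
])

```text
time_s: 4.7
tool_pos: [0.5836, 0.1364, 0.2534]
ee_rot: [2.241, 2.189, -0.004]
contact_force: [0.4, 0.8, -0.2]
gripper_width: 0.0854
```

step_arm([
  [[0.8, -0.1, 0], [-0.8, -0.1, 0.45], 1],
  [[0.3, 0, 0], [-0.8, -0.1, 0.45], 1],
  [[0, 0, 0], [-0.8, -0.1, 0.45], 1],
  [[0, 0, 0], [-0.7, 0, 0.4], 1],
  [[0, 0, 0], [0, 0, 0], 1],
])

```text
time_s: 5.32
tool_pos: [0.5754, 0.2076, 0.2532]
ee_rot: [2.189, 1.691, 0.405]
contact_force: [-0.5, 0.6, 0.4]
gripper_width: 0.0856
```

Run:
```python
from h import *
c,u,v,n=P5();R=np.stack([v,u,-n],1)
goto(c+.07*n,R)
```

```text
t 5.33 at [0.5754 0.2076 0.2532] F [-0.5  0.6  0.4] w 0.0856 | total shift [ 0.13 -1.46  1.79] turn [ 0.08 -0.2   0.17] rows 2.3
```

step_arm([
  [[0.05, -0.5, 0.6], [0.08, -0.2, 0.17], 1],
  [[0.05, -0.5, 0.6], [0, 0, 0], 1],
  [[0.03, -0.46, 0.55], [0, 0, 0], 1],
  [[0, 0, 0], [0, 0, 0], 1],
  [[0, 0, 0], [0, 0, 0], 1],
])

```text
time_s: 5.95
tool_pos: [0.5533, 0.2238, 0.1446]
ee_rot: [2.212, 1.665, 0.368]
contact_force: [0.3, 0.2, -0.0]
gripper_width: 0.0853
```

Run:
```python
from h import *
c,u,v,n=P5();R=np.stack([v,u,-n],1)
goto(c+.07*n,R);goto(c+.008*n,R)
for m in ['wrist','scene','side']:
    p=cam(m);save(p,m+'5.png')
im=cv2.imread('pics/scene5.png');cv2.imwrite('pics/s5A.png',cv2.resize(im[190:310,390:510],None,fx=5,fy=5,interpolation=cv2.INTER_CUBIC))
```

```text
t 5.95 at [0.5533 0.2238 0.1446] F [ 0.3  0.2 -0. ] w 0.0853 | total shift [-0.04 -0.05  0.05] turn [-0.02 -0.01  0.03] rows 0.1
t 5.95 at [0.5533 0.2238 0.1446] F [ 0.3  0.2 -0. ] w 0.0853 | total shift [-0.04 -0.05  1.29] turn [-0.02 -0.01  0.03] rows 1.3
```

View pics/wrist5.png

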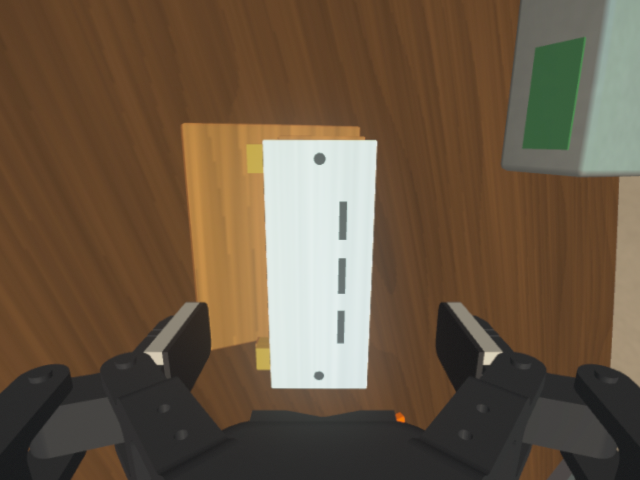

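View pics/s5A.png

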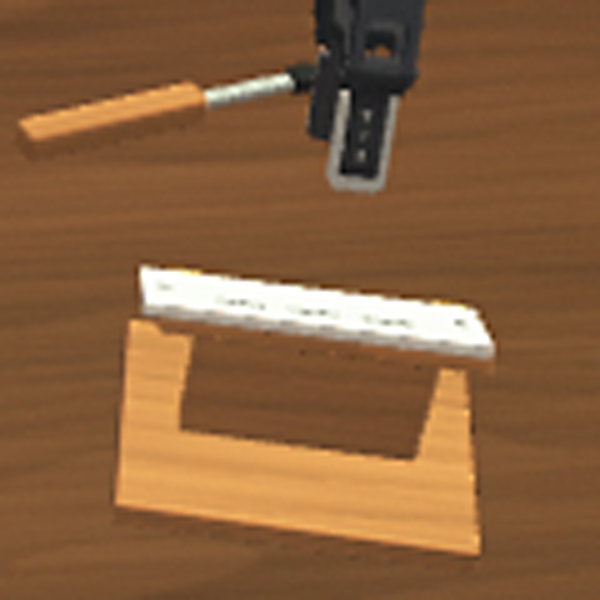

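step_arm([
  [[-0.03, -0.05, 0.4], [0, 0, 0], 1],
  [[0, 0, 0.4], [0, 0, 0], 1],
  [[0, 0, 0.35], [0, 0, 0], 1],
  [[0, 0, 0], [0, 0, 0], 1],
])

```text
time_s: 6.6
tool_pos: [0.5781, 0.2167, 0.0957]
ee_rot: [2.214, 1.66, 0.381]
contact_force: [0.5, -0.4, -0.0]
gripper_width: 0.0853
```

Run:
```python
from h import *
c,u,v,n=P5();R=np.stack([v,u,-n],1)
goto(c+.008*n,R)
```

```text
t 6.6 at [0.5781 0.2167 0.0957] F [ 0.5 -0.4 -0. ] w 0.0853 | total shift [-0.04 -0.1   0.19] turn [ 0.02 -0.05 -0.  ] rows 0.2
```

step_arm([
  [[-0.04, -0.1, 0.18], [0.02, -0.05, 0], 1],
  [[0, 0, 0], [0, 0, 0], 1],
  [[0, 0, 0], [0, 0, 0], 1],
])

```text
time_s: 6.98
tool_pos: [0.5774, 0.2157, 0.087]
ee_rot: [2.215, 1.657, 0.375]
contact_force: [-0.1, 0.8, 0.1]
gripper_width: 0.0858
```

Run:
```python
from h import *
c,u,v,n=P5();R=np.stack([v,u,-n],1)
goto(c+.008*n,R)
p=cam('wrist');save(p,'wrist6.png')
p=cam('side');im=p['pixels'][:,:,::-1][90:230,230:400];cv2.imwrite('pics/side6.png',cv2.resize(im,None,fx=4,fy=4,interpolation=cv2.INTER_CUBIC))
```

```text
t 6.97 at [0.5774 0.2157 0.087 ] F [-0.1  0.8  0.1] w 0.0858 | total shift [-0.02 -0.02  0.03] turn [ 0.01 -0.02 -0.01] rows 0.0
```

View pics/wrist6.png

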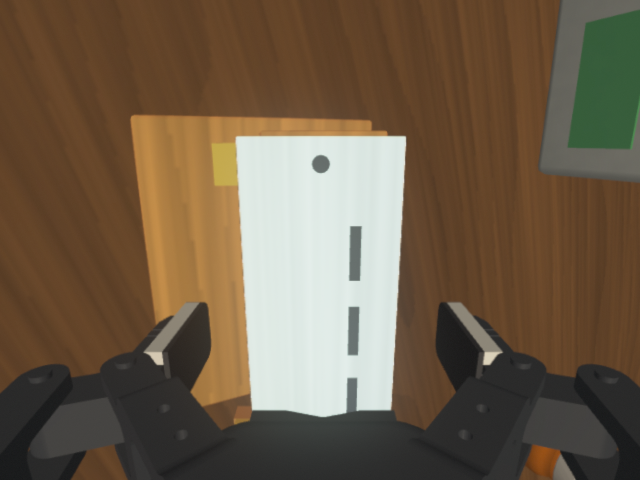

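View pics/side6.png

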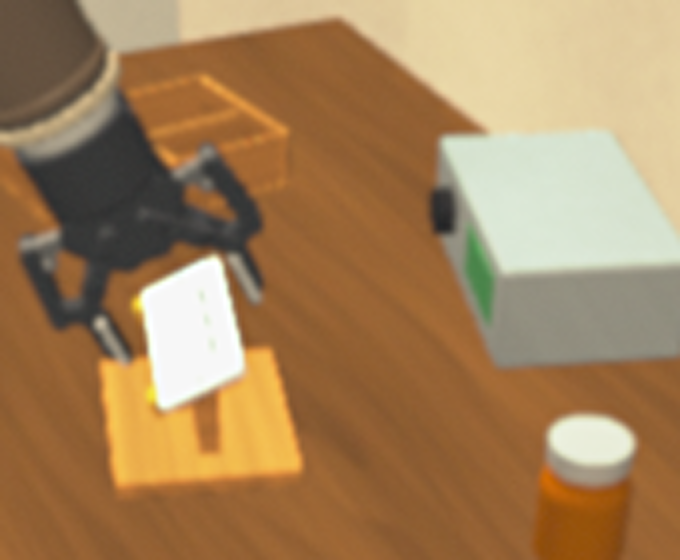

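step_arm([
  [[0, 0, 0.02], [0, 0, 0], 0.2],
  [[0, 0, 0], [0, 0, 0], 0],
  [[0, 0, 0], [0, 0, 0], -0.2],
  [[0, 0, 0], [0, 0, 0], -0.2],
  [[0, 0, 0], [0, 0, 0], -0.2],
], newtons=50)

```text
time_s: 7.7
tool_pos: [0.5776, 0.2158, 0.0866]
ee_rot: [2.215, 1.657, 0.375]
contact_force: [-0.4, -0.1, 0.9]
gripper_width: 0.0545
```

Run:
```python
from h import *
c,u,v,n=P5();R=np.stack([v,u,-n],1)
goto(c+.008*n,R)
p=cam('wrist');save(p,'wrist7.png')
```

```text
t 7.7 at [0.5776 0.2158 0.0866] F [-0.4 -0.1  0.9] w 0.0545 | total shift [-0.02 -0.02  0.02] turn [ 0.01 -0.02 -0.01] rows 0.0
```

View pics/wrist7.png

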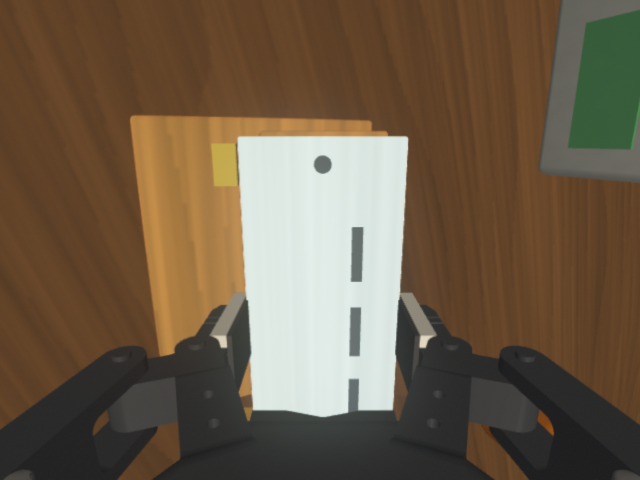

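step_arm([
  [[0, 0, 0], [0, 0, 0], -1],
  [[0, 0, -0.15], [0, 0, 0], -1],
  [[0, 0, -0.4], [0, 0, 0], -1],
  [[0, 0, -0.7], [0, 0, 0], -1],
  [[0, 0, -0.5], [0, 0, 0], -1],
  [[0, 0, 0], [0, 0, 0], -1],
], newtons=60)

```text
time_s: 8.5
tool_pos: [0.5394, 0.226, 0.168]
ee_rot: [2.215, 1.658, 0.372]
contact_force: [0.1, 0.1, -1.6]
gripper_width: 0.0545
```

Run:
```python
from h import *
p=cam('wrist');save(p,'wrist8.png')
p=cam('side');im=p['pixels'][:,:,::-1][90:230,230:400];cv2.imwrite('pics/side8.png',cv2.resize(im,None,fx=4,fy=4,interpolation=cv2.INTER_CUBIC))
yj=0.053
R=np.stack([[-np.sin(yj),np.cos(yj),0],[np.cos(yj),np.sin(yj),0],[0,0,-1.]],1)
goto([.604,-.175,.2],R)
```

```text
t 8.6 at [0.5394 0.2249 0.1662] F [ 0.2 -0.2 -0.9] w 0.0537 | total shift [-7.31  3.45  0.88] turn [ 3.11  0.54 -2.39] rows 8.1
```

View pics/wrist8.png

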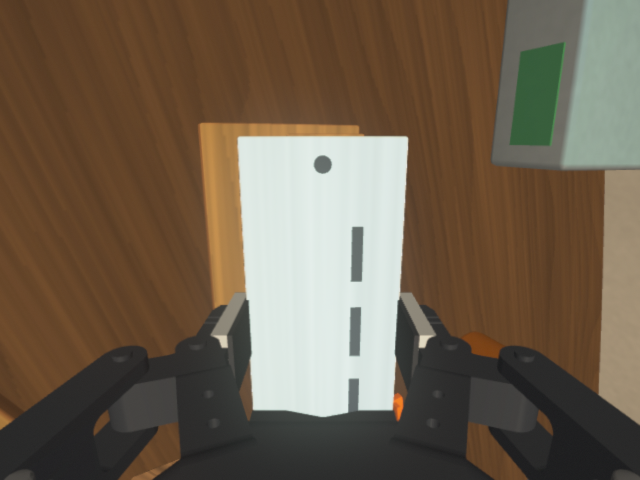

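View pics/side8.png

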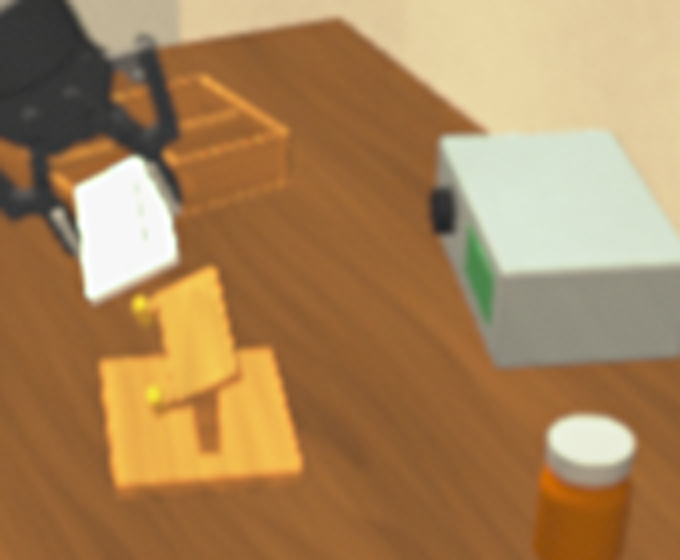

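step_arm([
  [[0, 0, -0.3], [0.78, 0.14, -0.6], -1],
  [[0, 0.1, -0.3], [0.78, 0.14, -0.6], -1],
  [[0, 0.1, -0.2], [0.78, 0.13, -0.6], -1],
  [[0, 0, 0], [0.77, 0.13, -0.59], -1],
  [[0, 0, 0], [0, 0, 0], -1],
])

```text
time_s: 9.22
tool_pos: [0.5352, 0.2246, 0.1983]
ee_rot: [-2.162, -2.277, 0.015]
contact_force: [0.3, 0.0, -1.5]
gripper_width: 0.0543
```

```bash
cat >> h.py <<'E'
def RD(yj=0.053):
    return np.stack([[-np.sin(yj),np.cos(yj),0],[np.cos(yj),np.sin(yj),0],[0,0,-1.]],1)
JX=np.array([.617,-.192]);JY=0.053
def J(a,b,z):
    return np.array([JX[0]+a*np.cos(JY)-b*np.sin(JY),JX[1]+a*np.sin(JY)+b*np.cos(JY),z])
E
python3 - <<'E'
from h import *
goto([.604,-.179,.2],RD(.046))
E
```

```text
t 9.22 at [0.5352 0.2246 0.1983] F [ 0.3  0.  -1.5] w 0.0543 | total shift [-8.13  0.96  0.  ] turn [-0.06  0.04  0.04] rows 8.2
```

step_arm([
  [[-0.6, 0.1, 0], [-0.06, 0.04, 0.04], -1],
  [[-0.95, 0.13, 0], [0, 0, 0], -1],
  [[-0.98, 0.13, 0], [0, 0, 0], -1],
  [[-0.98, 0.13, 0], [0, 0, 0], -1],
  [[-0.98, 0.13, 0], [0, 0, 0], -1],
  [[-0.98, 0.13, 0], [0, 0, 0], -1],
  [[-0.98, 0.12, 0], [0, 0, 0], -1],
  [[-0.7, 0.1, 0], [0, 0, 0], -1],
])

```text
time_s: 10.22
tool_pos: [0.5945, -0.1355, 0.19]
ee_rot: [2.17, 2.255, -0.012]
contact_force: [1.1, 1.3, -1.3]
gripper_width: 0.0542
```

step_arm([
  [[-0.25, 0, 0], [0, 0, 0], -1],
  [[0, 0, 0], [0, 0, 0], -1],
])

```text
time_s: 10.48
tool_pos: [0.5936, -0.1502, 0.1881]
ee_rot: [2.176, 2.247, -0.018]
contact_force: [0.0, 0.3, -1.3]
gripper_width: 0.0542
```

Run:
```python
from h import *
goto([.604,-.179,.09],RD(.046))
```

```text
t 10.47 at [ 0.5936 -0.1502  0.1881] F [ 0.   0.3 -1.3] w 0.0542 | total shift [-0.55  0.19  1.97] turn [ 0.01  0.13 -0.1 ] rows 2.1
```

step_arm([
  [[-0.3, 0.1, 0.5], [0, 0.13, -0.1], -1],
  [[-0.2, 0.09, 0.6], [0, 0, 0], -1],
  [[-0.05, 0, 0.6], [0, 0, 0], -1],
  [[0, 0, 0.1], [0, 0, 0], -1],
  [[0, 0, 0], [0, 0, 0], -1],
])

```text
time_s: 11.1
tool_pos: [0.6057, -0.1663, 0.0964]
ee_rot: [2.159, 2.282, 0.008]
contact_force: [0.7, 0.3, -1.2]
gripper_width: 0.0544
```

Run:
```python
from h import *
goto([.604,-.179,.062],RD(.046))
for m,b in [('wrist',(0,480,0,640)),('scene',(215,335,195,325)),('side',(215,335,305,425))]:
    p=cam(m);f=1.2 if m=='wrist' else 5;im=p['pixels'][:,:,::-1][b[0]:b[1],b[2]:b[3]];cv2.imwrite('pics/%s9.png'%m,cv2.resize(im,None,fx=f,fy=f,interpolation=cv2.INTER_CUBIC))
```

```text
t 11.1 at [ 0.6057 -0.1663  0.0964] F [ 0.7  0.3 -1.2] w 0.0544 | total shift [-0.25 -0.05  0.69] turn [ 0.03 -0.02  0.07] rows 0.7
```

View pics/wrist9.png

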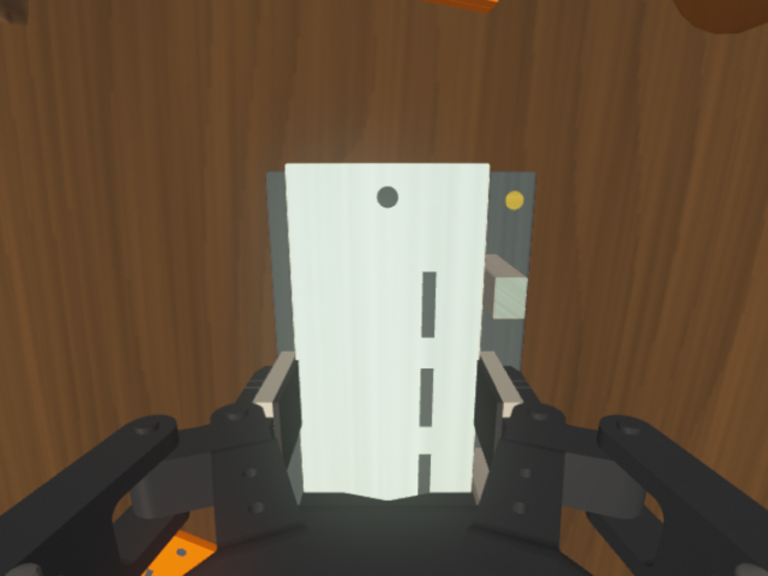

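View pics/scene9.png

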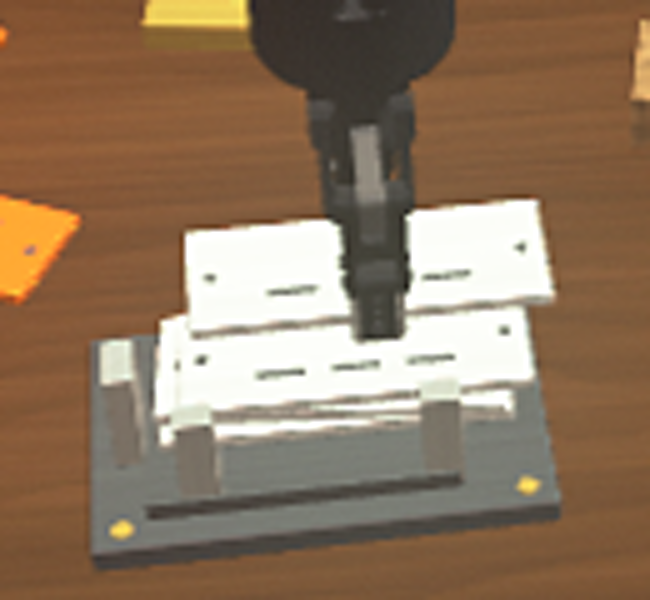

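View pics/side9.png

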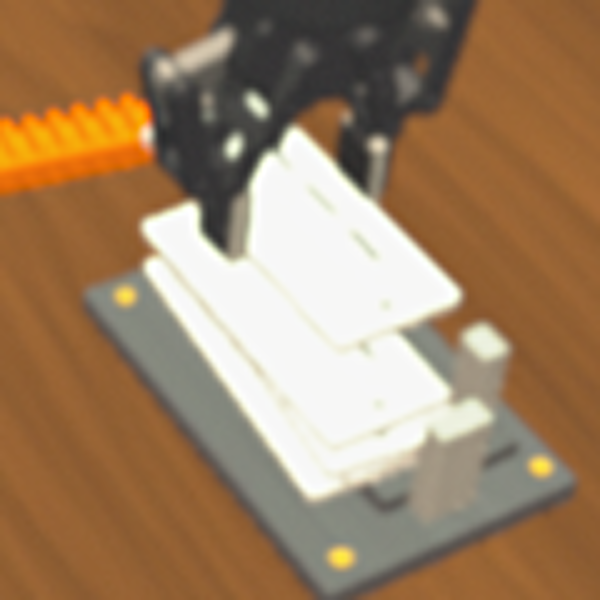

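step_arm([
  [[-0.2, -0.05, 0.1], [0.03, -0.02, 0.07], -1],
  [[-0.04, 0, 0.25], [0, 0, 0], -1],
  [[0, 0, 0.25], [0, 0, 0], -1],
  [[0, 0, 0], [0, 0, 0], -1],
])

```text
time_s: 11.75
tool_pos: [0.6047, -0.1811, 0.0665]
ee_rot: [2.171, 2.266, 0.002]
contact_force: [-0.1, -0.4, -1.4]
gripper_width: 0.0541
```

Run:
```python
from h import *
goto([.604,-.179,.055],RD(.046))
```

```text
t 11.75 at [ 0.6047 -0.1811  0.0665] F [-0.1 -0.4 -1.4] w 0.0541 | total shift [ 0.04 -0.01  0.23] turn [ 0.02  0.01 -0.02] rows 0.2
```

step_arm([
  [[0.02, 0, 0.12], [0, 0, 0], -1],
  [[0, 0, 0.05], [0, 0, 0], -1],
  [[0, 0, 0], [0, 0, 0], -1],
])

```text
time_s: 12.12
tool_pos: [0.6057, -0.1802, 0.0594]
ee_rot: [2.169, 2.265, 0.003]
contact_force: [0.6, -0.0, -2.1]
gripper_width: 0.0542
```

step_arm([
  [[0, 0, 0.04], [0, 0, 0], -1],
  [[0, 0, 0], [0, 0, 0], -1],
])

```text
time_s: 12.38
tool_pos: [0.606, -0.1801, 0.059]
ee_rot: [2.169, 2.264, 0.004]
contact_force: [0.6, 0.5, -2.5]
gripper_width: 0.0543
```

step_arm([
  [[0, 0, 0.1], [0, 0, 0], -1],
  [[0, 0, 0], [0, 0, 0], -1],
])

```text
time_s: 12.62
tool_pos: [0.6066, -0.1802, 0.0574]
ee_rot: [2.167, 2.263, 0.005]
contact_force: [-0.9, 1.0, -3.1]
gripper_width: 0.0538
```

Run:
```python
from h import *
goto([.604,-.179,.055],RD(.046))
for m,b in [('scene',(215,335,195,325)),('side',(215,335,305,425))]:
    p=cam(m);f=5;im=p['pixels'][:,:,::-1][b[0]:b[1],b[2]:b[3]];cv2.imwrite('pics/%s10.png'%m,cv2.resize(im,None,fx=f,fy=f,interpolation=cv2.INTER_CUBIC))
```

```text
t 12.62 at [ 0.6066 -0.1802  0.0574] F [-0.9  1.  -3.1] w 0.0538 | total shift [ 0.03 -0.05  0.05] turn [ 0.06  0.02 -0.02] rows 0.1
```

View pics/scene10.png

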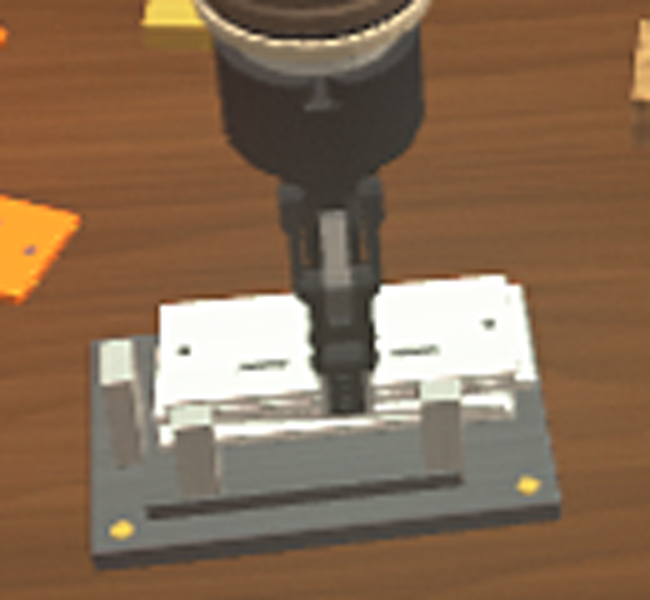

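View pics/side10.png

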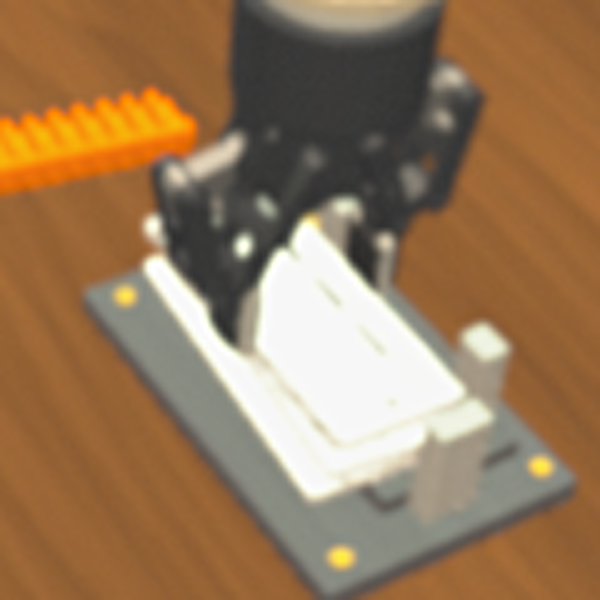

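step_arm([
  [[0.02, -0.03, 0.1], [0.05, 0, 0], -1],
  [[0, 0, 0.03], [0, 0, 0], -1],
  [[0, 0, 0], [0, 0, 0], -1],
])

```text
time_s: 13.1
tool_pos: [0.6074, -0.1803, 0.0568]
ee_rot: [2.168, 2.262, 0.001]
contact_force: [-0.6, -0.5, -2.1]
gripper_width: 0.0539
```

step_arm([
  [[0, 0, 0], [0, 0, 0], 0.4],
  [[0, 0, 0], [0, 0, 0], 0.6],
  [[0, 0, 0], [0, 0, 0], 0.8],
  [[0, 0, -0.2], [0, 0, 0], 1],
  [[0, 0, -0.7], [0, 0, 0], 1],
  [[0, 0, -0.9], [0, 0, 0], 1],
  [[0, 0, 0], [0, 0, 0], 1],
])

```text
time_s: 13.98
tool_pos: [0.6069, -0.1795, 0.1493]
ee_rot: [2.168, 2.264, 0.0]
contact_force: [0.4, -0.7, -0.8]
gripper_width: 0.0855
```

Run:
```python
from h import *
goto([.604,-.179,.055],RD(.046))
for m,b in [('wrist',(0,480,0,640)),('scene',(215,335,195,325)),('side',(215,335,305,425))]:
    p=cam(m);f=1.2 if m=='wrist' else 5;im=p['pixels'][:,:,::-1][b[0]:b[1],b[2]:b[3]];cv2.imwrite('pics/%s11.png'%m,cv2.resize(im,None,fx=f,fy=f,interpolation=cv2.INTER_CUBIC))
```

```text
t 13.97 at [ 0.6069 -0.1795  0.1493] F [ 0.4 -0.7 -0.8] w 0.0855 | total shift [ 0.02 -0.07  1.89] turn [ 0.04  0.03 -0.02] rows 1.9
```

View pics/wrist11.png

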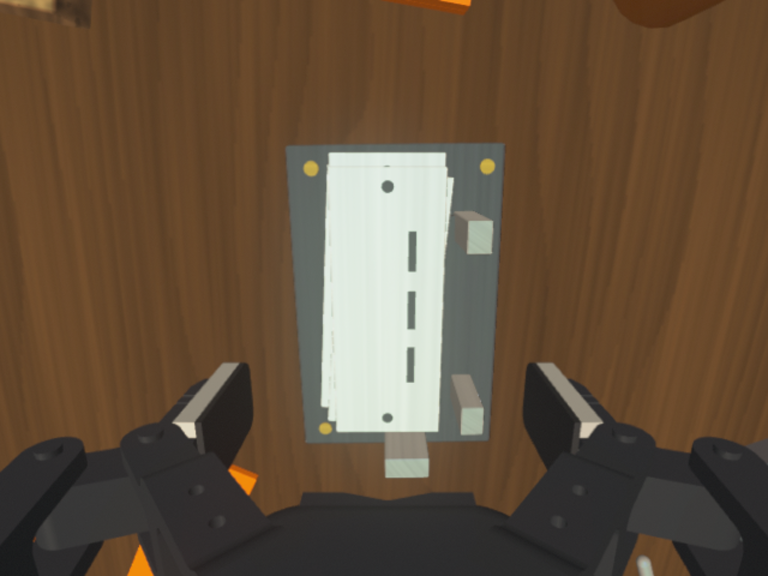

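View pics/scene11.png

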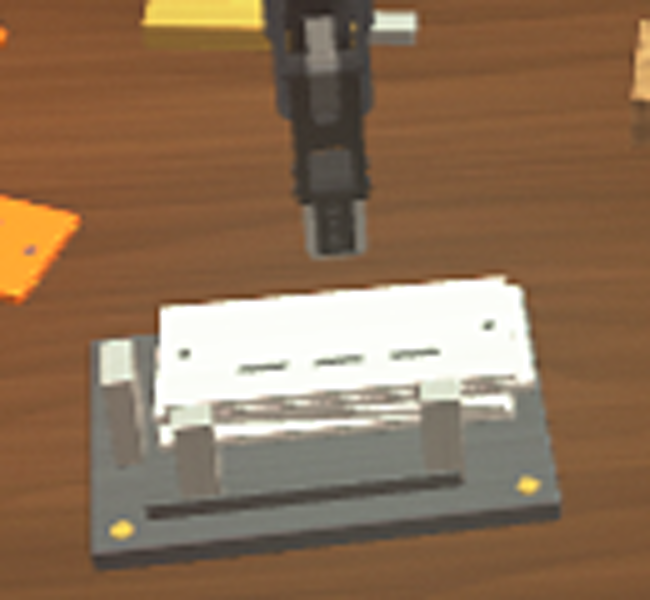

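View pics/side11.png

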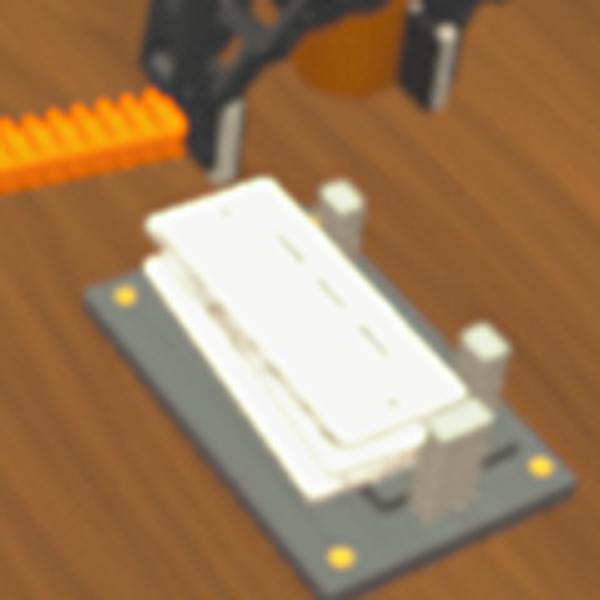

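Run:
```python
from h import *
s=read_state();print(s['joint_pos'].round(3) if hasattr(s['joint_pos'],'round') else s['joint_pos'])
p=cam('scene');im=p['pixels'][:,:,::-1][185:275,220:310];cv2.imwrite('pics/scene12.png',cv2.resize(im,None,fx=7,fy=7,interpolation=cv2.INTER_CUBIC))
R=Rn.from_rotvec(s['ee_rot']).as_matrix();t=np.array(s['tool_pos'])
for x in (-.011,.011):
  for z in (.009,-.005,-.015,-.025,-.035,-.045):
    print(x,z,((proj(p,[t+R@[x,.057,z],t+R@[x,.043,z]])-[220,185])*7).round(0).tolist())
p=cam('side');im=p['pixels'][:,:,::-1][150:270,300:440];cv2.imwrite('pics/side12.png',cv2.resize(im,None,fx=5.5,fy=5,interpolation=cv2.INTER_CUBIC))
```

```text
[ 0.225  0.546 -0.035  1.678  0.027  0.919  0.222]
-0.011 0.009 [[259.0, 596.0], [256.0, 559.0]]
-0.011 -0.005 [[255.0, 556.0], [252.0, 520.0]]
-0.011 -0.015 [[253.0, 528.0], [250.0, 492.0]]
-0.011 -0.025 [[250.0, 499.0], [247.0, 463.0]]
-0.011 -0.035 [[247.0, 469.0], [245.0, 433.0]]
-0.011 -0.045 [[245.0, 440.0], [242.0, 404.0]]
0.011 0.009 [[343.0, 588.0], [340.0, 552.0]]
0.011 -0.005 [[341.0, 549.0], [337.0, 513.0]]
0.011 -0.015 [[339.0, 520.0], [335.0, 484.0]]
0.011 -0.025 [[337.0, 491.0], [333.0, 455.0]]
0.011 -0.035 [[335.0, 462.0], [331.0, 426.0]]
0.011 -0.045 [[333.0, 432.0], [329.0, 396.0]]
```

View pics/scene12.png

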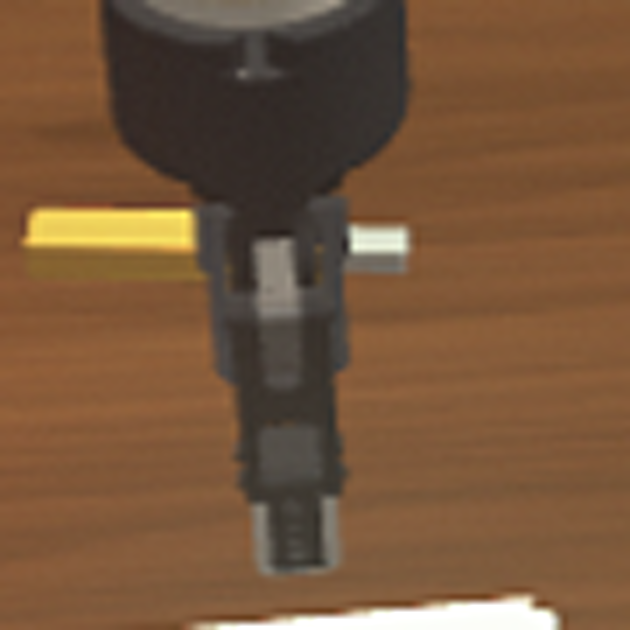

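View pics/side12.png

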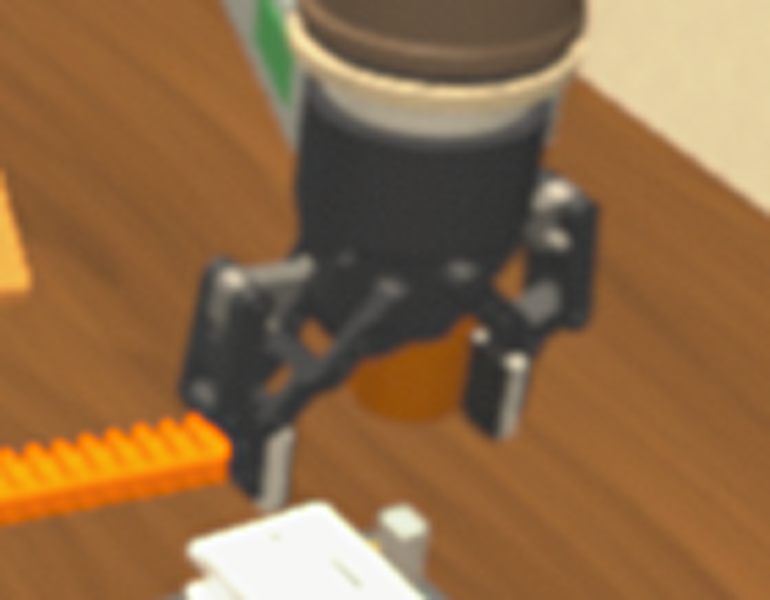

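Run:
```python
from h import *
goto(J(-.011,.002,.09),RD(.053));goto(J(-.011,.002,.0322),RD(.053))
```

```text
t 14.22 at [ 0.6038 -0.1788  0.1438] F [0.2 0.  0.4] w 0.0853 | total shift [-0.23  0.04  1.08] turn [-0.03  0.02 -0.07] rows 1.1
t 14.22 at [ 0.6038 -0.1788  0.1438] F [0.2 0.  0.4] w 0.0853 | total shift [-0.23  0.04  2.23] turn [-0.03  0.02 -0.07] rows 2.2
```

step_arm([
  [[-0.2, 0.03, 0.3], [-0.03, 0.02, -0.07], 1],
  [[0, 0, 0.4], [0, 0, 0], 1],
  [[0, 0, 0.2], [0, 0, 0], 1],
  [[0, 0, 0], [0, 0, 0], 1],
  [[0, 0, 0], [0, 0, 0], 1],
])

```text
time_s: 14.85
tool_pos: [0.6038, -0.1912, 0.0924]
ee_rot: [-2.159, -2.277, 0.004]
contact_force: [0.4, 0.1, 0.2]
gripper_width: 0.0851
```

Run:
```python
from h import *
goto(J(-.011,.002,.0322),RD(.053))
p=cam('wrist');save(p,'wrist13.png')
```

```text
t 14.85 at [ 0.6038 -0.1912  0.0924] F [0.4 0.1 0.2] w 0.0851 | total shift [0.01 0.05 1.2 ] turn [-0.03 -0.01  0.  ] rows 1.2
```

View pics/wrist13.png

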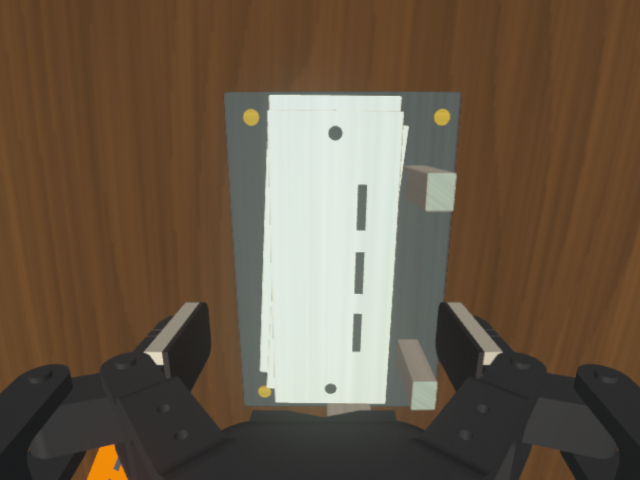

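Run:
```python
from h import *
from scipy.optimize import least_squares
p=cam('wrist')
np.savez('w13.npz',R=p['R'],t=p['t'],K=p['K'],d=p['dist_coeffs'])
L=[(.028,.056,.06),(.040,.056,.06),(.040,.040,.06),(.028,.04,.06),(.040,-.056,.06),(.028,-.056,.06),(-.064,.092,.012),(.056,.092,.012)]
uv=np.array([(424,173),(453,172),(455,210),(427,211),(434,409),(411,409),(225,93),(460,94)])
P=np.array([J(*l) for l in L]);print((proj(p,P)-uv).round(1).tolist())
def f(q):
    c,s=np.cos(q[2]),np.sin(q[2]);return (proj(p,[[q[0]+c*a-s*b,q[1]+s*a+c*b,z] for a,b,z in L])-uv).ravel()
r=least_squares(f,[.617,-.192,.053],x_scale=[.01,.01,.1]);print(r.x,r.fun.round(1))
```

```text
[[4.4, 2.9], [5.1, 4.1], [-0.4, 5.3], [-1.3, 4.2], [1.5, 3.1], [-0.3, 3.2], [-0.8, 2.0], [3.6, 1.4]]
[ 0.61632091 -0.19070299  0.0581448 ] [ 2.4 -0.8  3.3  0.2 -2.   1.6 -3.1  0.7  1.2  0.4 -0.8  0.6 -3.  -0.1
  1.7 -2. ]
```

step_arm([
  [[0, 0.04, 0.3], [-0.03, -0.01, 0], 1],
  [[0, 0, 0.4], [0, 0, 0], 1],
  [[0, 0, 0.3], [0, 0, 0], 1],
  [[0, 0, 0], [0, 0, 0], 1],
  [[0, 0, 0], [0, 0, 0], 1],
])

```text
time_s: 15.58
tool_pos: [0.6072, -0.1907, 0.0409]
ee_rot: [2.159, 2.279, 0.002]
contact_force: [-0.2, -0.4, -0.7]
gripper_width: 0.0853
```

```bash
sed -i 's/^JX=.*/JX=np.array([.6167,-.1915]);JY=0.055/' h.py
python3 - <<'E'
from h import *
goto(J(-.011,.002,.0322),RD(.055))
E
```

```text
t 15.57 at [ 0.6072 -0.1907  0.0409] F [-0.2 -0.4 -0.7] w 0.0853 | total shift [ 0.01 -0.03  0.17] turn [ 0.02  0.01 -0.01] rows 0.2
```

step_arm([
  [[0, -0.03, 0.16], [0.02, 0.01, 0], 1],
  [[0, 0, 0], [0, 0, 0], 1],
  [[0, 0, 0], [0, 0, 0], 1],
])

```text
time_s: 15.95
tool_pos: [0.6062, -0.1911, 0.0335]
ee_rot: [2.16, 2.28, 0.002]
contact_force: [-0.2, 0.3, -0.1]
gripper_width: 0.0853
```

Run:
```python
from h import *
goto(J(-.011,.002,.0322),RD(.055))
goto(J(.0145,.002,.0322),RD(.055))
```

```text
t 15.95 at [ 0.6062 -0.1911  0.0335] F [-0.2  0.3 -0.1] w 0.0853 | total shift [ 0.02 -0.01  0.03] turn [ 0.01  0.   -0.01] rows 0.0
t 15.95 at [ 0.6062 -0.1911  0.0335] F [-0.2  0.3 -0.1] w 0.0853 | total shift [0.02 0.5  0.03] turn [ 0.01  0.   -0.01] rows 0.5
```

Push +x in gentle steps.

step_arm([
  [[0.02, 0.1, 0.03], [0, 0, 0], 1],
  [[0, 0.1, 0], [0, 0, 0], 1],
  [[0, 0.1, 0], [0, 0, 0], 1],
  [[0, 0.05, 0], [0, 0, 0], 1],
])

```text
time_s: 16.45
tool_pos: [0.6233, -0.1894, 0.0318]
ee_rot: [-2.161, -2.279, 0.001]
contact_force: [-4.8, -0.4, 2.5]
gripper_width: 0.0855
```

step_arm([
  [[0, 0.06, 0], [0, 0, 0], 1],
  [[0, 0.06, 0], [0, 0, 0], 1],
])

```text
time_s: 16.7
tool_pos: [0.6284, -0.1893, 0.0315]
ee_rot: [-2.16, -2.278, 0.004]
contact_force: [-5.3, -0.5, 2.6]
gripper_width: 0.0855
```

Run:
```python
from h import *
goto(J(.0145,.002,.0322),RD(.055))
p=cam('wrist');save(p,'wrist14.png')
p=cam('scene');im=p['pixels'][:,:,::-1][215:335,195:325];cv2.imwrite('pics/scene14.png',cv2.resize(im,None,fx=5,fy=5,interpolation=cv2.INTER_CUBIC))
```

```text
t 16.7 at [ 0.6284 -0.1893  0.0315] F [-5.3 -0.5  2.6] w 0.0855 | total shift [ 0.01  0.05 -0.01] turn [-0.03 -0.   -0.01] rows 0.1
```

View pics/wrist14.png

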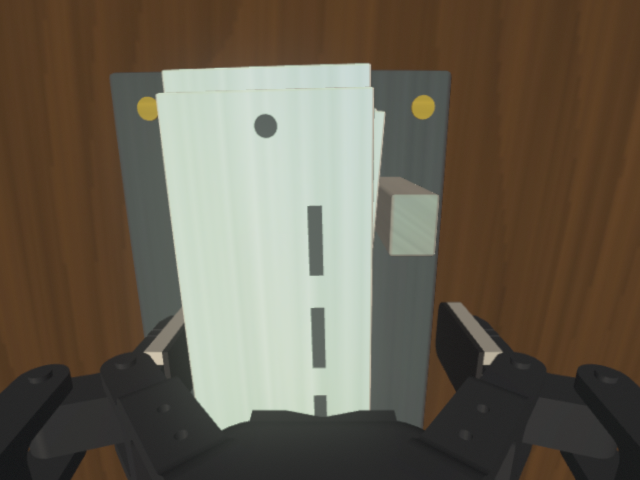

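View pics/scene14.png

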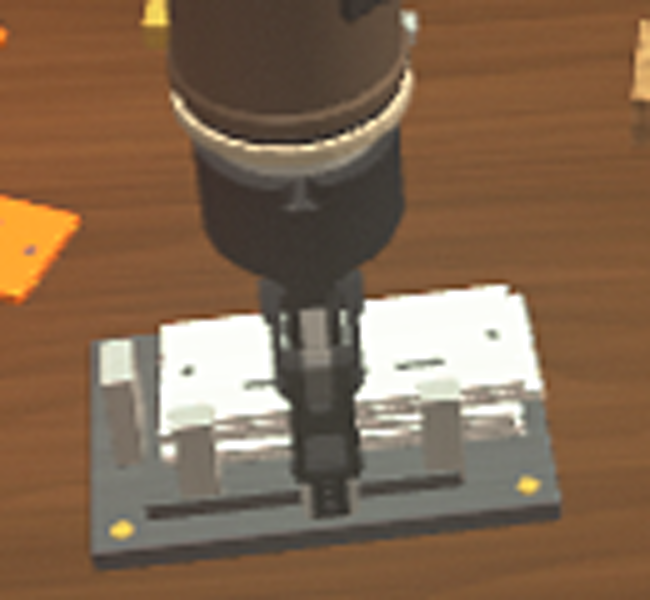

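step_arm([
  [[0, 0.06, 0], [0, 0, 0], 1],
  [[0, 0.06, 0], [0, 0, 0], 1],
  [[0, 0.06, 0], [0, 0, 0], 1],
])

```text
time_s: 17.18
tool_pos: [0.6319, -0.1897, 0.0304]
ee_rot: [-2.156, -2.27, 0.016]
contact_force: [-13.7, -0.3, 7.8]
gripper_width: 0.0854
```

step_arm([
  [[0, 0.06, 0], [0, 0, 0], 1],
  [[0, 0.06, 0], [0, 0, 0], 1],
  [[0, 0.06, 0], [0, 0, 0], 1],
])

```text
time_s: 17.55
tool_pos: [0.6316, -0.1899, 0.0286]
ee_rot: [-2.149, -2.258, 0.034]
contact_force: [-13.0, -0.1, 7.4]
gripper_width: 0.085
```

Run:
```python
from h import *
goto(J(.0145,.002,.0322),RD(.055))
p=cam('wrist');save(p,'wrist15.png')
p=cam('scene');im=p['pixels'][:,:,::-1][215:335,195:325];cv2.imwrite('pics/scene15.png',cv2.resize(im,None,fx=5,fy=5,interpolation=cv2.INTER_CUBIC))
```

```text
t 17.55 at [ 0.6316 -0.1899  0.0286] F [-13.   -0.1   7.4] w 0.085 | total shift [ 0.03 -0.01 -0.07] turn [-0.23 -0.02 -0.04] rows 0.2
```

View pics/wrist15.png

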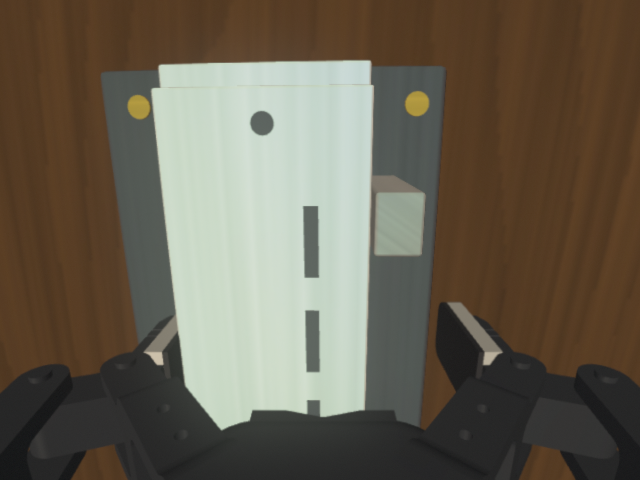

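View pics/scene15.png

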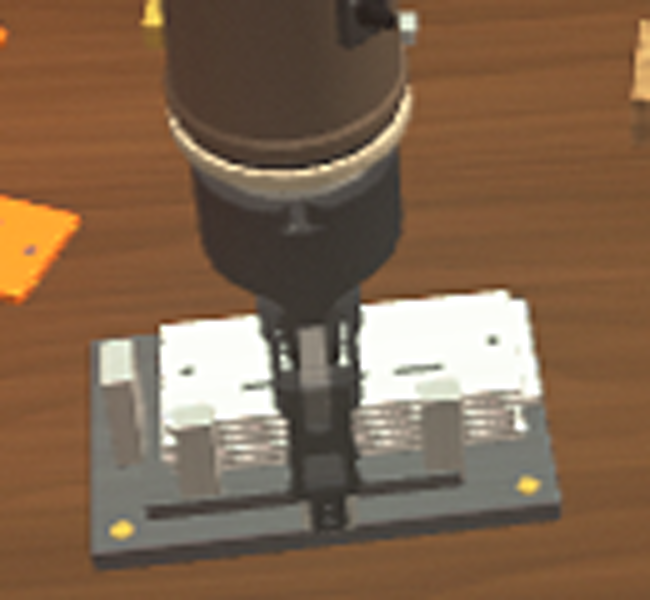

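step_arm([
  [[0, -0.2, -0.05], [-0.2, 0, 0], 1],
  [[0, -0.1, -0.2], [0, 0, 0], 1],
  [[0, 0, -0.8], [0, 0, 0], 1],
  [[0, 0, -0.5], [0, 0, 0], 0.2],
  [[0.7, 0.1, 0], [0, 0, 0], -1],
  [[0.9, 0.1, 0], [0, 0, 0], -1],
  [[0.4, 0, 0], [0, 0, 0], -1],
  [[0, 0, 0], [0, 0, 0], -1],
])

```text
time_s: 18.65
tool_pos: [0.631, -0.0874, 0.1162]
ee_rot: [2.16, 2.271, 0.016]
contact_force: [-0.4, -0.6, -0.3]
gripper_width: 0.0004
```

Run:
```python
from h import *
goto(J(0,.108,.0365),RD(.055))
p=cam('wrist');save(p,'wrist16.png')
p=cam('side');im=p['pixels'][:,:,::-1][215:335,305:425];cv2.imwrite('pics/side16.png',cv2.resize(im,None,fx=5,fy=5,interpolation=cv2.INTER_CUBIC))
```

```text
t 18.65 at [ 0.631  -0.0874  0.1162] F [-0.4 -0.6 -0.3] w 0.0004 | total shift [ 0.09 -0.42  1.59] turn [ 0.09 -0.01 -0.03] rows 1.6
```

View pics/wrist16.png

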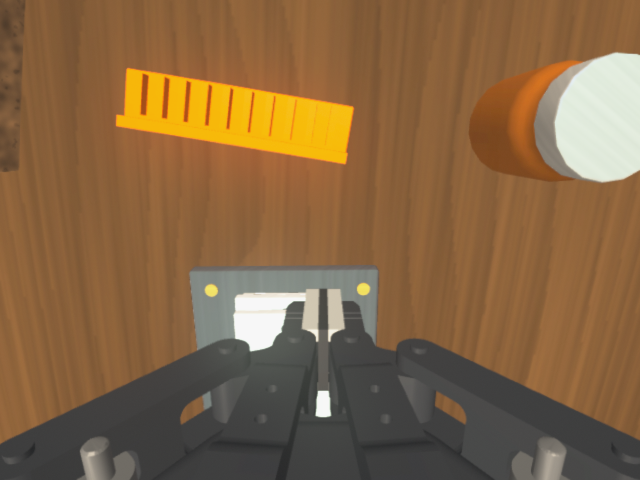

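View pics/side16.png

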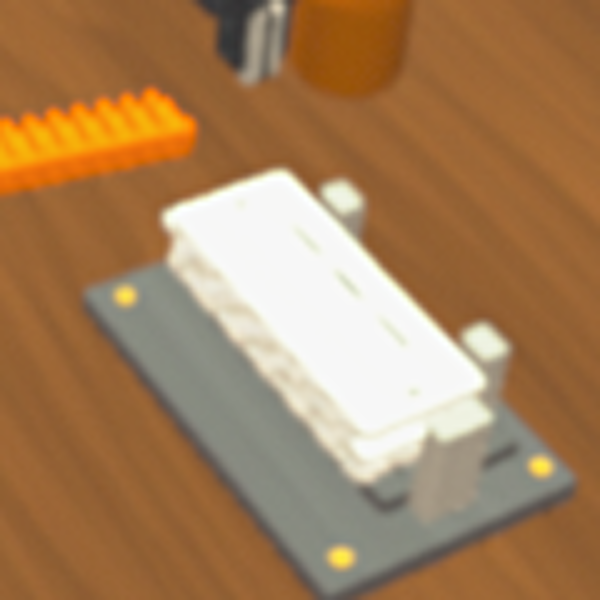

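step_arm([
  [[0.1, -0.3, 0.1], [0.08, 0, -0.03], -1],
  [[0, -0.1, 0.5], [0, 0, 0], -1],
  [[0, 0, 0.5], [0, 0, 0], -1],
  [[0, 0, 0.2], [0, 0, 0], -1],
  [[0, 0, 0], [0, 0, 0], -1],
])

```text
time_s: 19.38
tool_pos: [0.6057, -0.0933, 0.0481]
ee_rot: [-2.173, -2.268, 0.007]
contact_force: [-0.4, -0.0, 0.3]
gripper_width: 0.0003
```

Run:
```python
from h import *
goto(J(0,.108,.0365),RD(.055))
```

```text
t 19.38 at [ 0.6057 -0.0933  0.0481] F [-0.4 -0.   0.3] w 0.0003 | total shift [0.19 0.11 0.23] turn [-0.02  0.02 -0.09] rows 0.3
```

step_arm([
  [[0.25, 0.1, 0], [0, -0.75, -0.09], -1],
  [[0, 0, 0.15], [0, 0, 0], -1],
  [[0, 0, 0.05], [0, 0, 0], -1],
  [[0, 0, 0], [0, 0, 0], -1],
])

```text
time_s: 19.88
tool_pos: [0.6115, -0.0839, 0.0405]
ee_rot: [2.106, 2.219, -0.117]
contact_force: [-0.3, 0.2, 0.6]
gripper_width: -0.0001
```

Run:
```python
from h import *
goto(J(0,.108,.0365),RD(.055))
```

```text
t 19.88 at [ 0.6115 -0.0839  0.0405] F [-0.3  0.2  0.6] w -0.0001 | total shift [ 0.01 -0.01  0.08] turn [-0.01  0.79 -0.02] rows 0.8
```

step_arm([
  [[-0.1, 0, 0.06], [0, 0, 0], -1],
  [[-0.1, 0, 0.01], [0, 0, 0], -1],
  [[-0.08, 0, 0.01], [0, 0, 0], -1],
  [[-0.06, 0, 0.01], [0, 0, 0], -1],
])

```text
time_s: 20.38
tool_pos: [0.6126, -0.1036, 0.0386]
ee_rot: [2.11, 2.217, -0.115]
contact_force: [-0.5, 4.4, 1.7]
gripper_width: 0.0001
```

step_arm([
  [[-0.06, 0, 0.01], [0, 0, 0], -1],
  [[-0.06, 0, 0.01], [0, 0, 0], -1],
  [[-0.04, 0, 0], [0, 0, 0], -1],
])

```text
time_s: 20.75
tool_pos: [0.6133, -0.1091, 0.0385]
ee_rot: [2.109, 2.22, -0.111]
contact_force: [-1.3, 4.4, -0.1]
gripper_width: -0.0001
```

Run:
```python
from h import *
goto(J(0,.0825,.0375),RD(.055))
```

```text
t 20.75 at [ 0.6133 -0.1091  0.0385] F [-1.3  4.4 -0.1] w -0.0001 | total shift [ 0.   -0.02  0.02] turn [ 0.    0.76 -0.03] rows 0.8
```

step_arm([
  [[-0.06, 0, 0.01], [0, 0, 0], -1],
  [[-0.06, 0, 0.01], [0, 0, 0], -1],
  [[-0.06, 0, 0.01], [0, 0, 0], -1],
])

```text
time_s: 21.12
tool_pos: [0.6137, -0.1096, 0.0379]
ee_rot: [2.106, 2.233, -0.102]
contact_force: [-3.0, 9.8, 5.0]
gripper_width: 0.0001
```

step_arm([
  [[-0.06, 0, 0.01], [0, 0, 0], -1],
  [[-0.06, 0, 0.01], [0, 0, 0], -1],
  [[-0.06, 0, 0.01], [0, 0, 0], -1],
])

```text
time_s: 21.5
tool_pos: [0.6141, -0.1097, 0.037]
ee_rot: [2.103, 2.246, -0.093]
contact_force: [-2.1, 9.6, 3.2]
gripper_width: -0.0001
```

Run:
```python
from h import *
goto(J(0,.0825,.0375),RD(.055))
p=cam('side');im=p['pixels'][:,:,::-1][215:335,305:425];cv2.imwrite('pics/side17.png',cv2.resize(im,None,fx=5,fy=5,interpolation=cv2.INTER_CUBIC))
p=cam('scene');im=p['pixels'][:,:,::-1][215:335,195:325];cv2.imwrite('pics/scene17.png',cv2.resize(im,None,fx=5,fy=5,interpolation=cv2.INTER_CUBIC))
```

```text
t 21.5 at [ 0.6141 -0.1097  0.037 ] F [-2.1  9.6  3.2] w -0.0001 | total shift [ 0.01 -0.04 -0.01] turn [-0.    0.63  0.07] rows 0.6
```

View pics/side17.png

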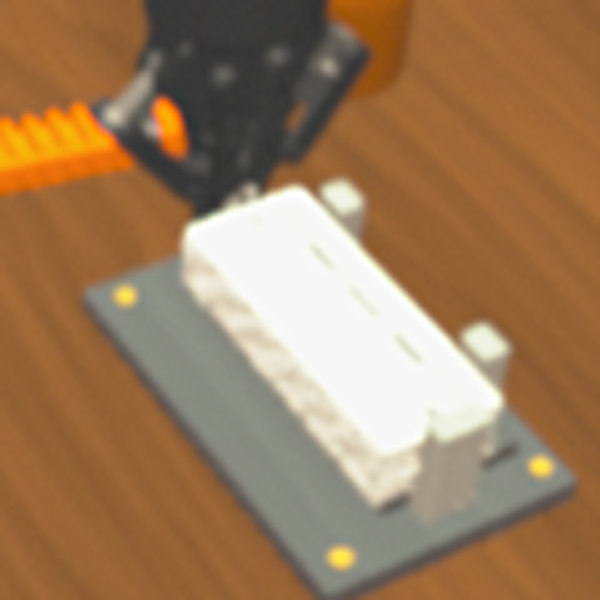

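View pics/scene17.png

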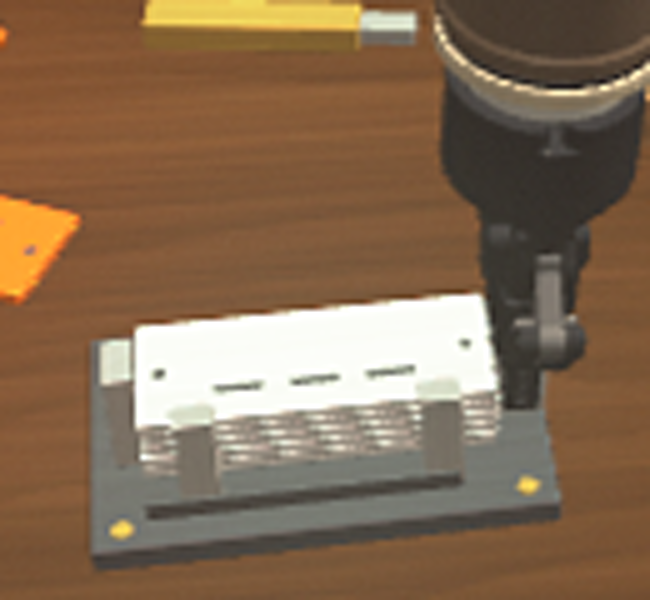

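step_arm([
  [[0.2, 0, 0], [0, 0.3, 0], -1],
  [[0.05, 0, -0.2], [0, 0.35, 0.05], -1],
  [[0, 0, 0], [0, 0, 0], -1],
  [[0, 0, 0], [0, 0, 0], -1],
])

```text
time_s: 22.1
tool_pos: [0.6127, -0.0978, 0.0454]
ee_rot: [-2.153, -2.283, -0.001]
contact_force: [0.8, -0.6, 0.0]
gripper_width: -0.0001
```

Run:
```python
from h import *
goto(J(0,.092,.05),RD(.055))
goto(J(0,.081,.05),RD(.055))
```

```text
t 22.1 at [ 0.6127 -0.0978  0.0454] F [ 0.8 -0.6  0. ] w -0.0001 | total shift [-0.03 -0.02 -0.09] turn [-0.01 -0.02  0.03] rows 0.1
t 22.1 at [ 0.6127 -0.0978  0.0454] F [ 0.8 -0.6  0. ] w -0.0001 | total shift [-0.25 -0.02 -0.09] turn [-0.01 -0.02  0.03] rows 0.3
```

step_arm([
  [[0, 0, -0.1], [0, 0, 0.03], -1],
  [[-0.1, 0, 0], [0, 0, 0], -1],
  [[-0.06, 0, 0], [0, 0, 0], -1],
  [[-0.06, 0, 0], [0, 0, 0], -1],
  [[-0.06, 0, 0], [0, 0, 0], -1],
])

```text
time_s: 22.72
tool_pos: [0.6132, -0.1111, 0.05]
ee_rot: [-2.155, -2.28, 0.001]
contact_force: [-1.4, 8.2, 3.4]
gripper_width: 0.0001
```

step_arm([
  [[-0.06, 0, 0], [0, 0, 0], -1],
  [[-0.06, 0, 0], [0, 0, 0], -1],
  [[-0.06, 0, 0], [0, 0, 0], -1],
])

```text
time_s: 23.1
tool_pos: [0.6132, -0.1111, 0.0501]
ee_rot: [-2.142, -2.281, -0.008]
contact_force: [-1.8, 8.3, 4.0]
gripper_width: 0.0
```

Run:
```python
from h import *
goto(J(0,.081,.05),RD(.055))
p=cam('side');im=p['pixels'][:,:,::-1][215:335,305:425];cv2.imwrite('pics/side18.png',cv2.resize(im,None,fx=5,fy=5,interpolation=cv2.INTER_CUBIC))
p=cam('scene');im=p['pixels'][:,:,::-1][215:335,195:325];cv2.imwrite('pics/scene18.png',cv2.resize(im,None,fx=6,fy=5,interpolation=cv2.INTER_CUBIC))
```

```text
t 23.1 at [ 0.6132 -0.1111  0.0501] F [-1.8  8.3  4. ] w 0.0 | total shift [ 0.01 -0.02  0.  ] turn [-0.04 -0.09  0.05] rows 0.1
```

View pics/side18.png

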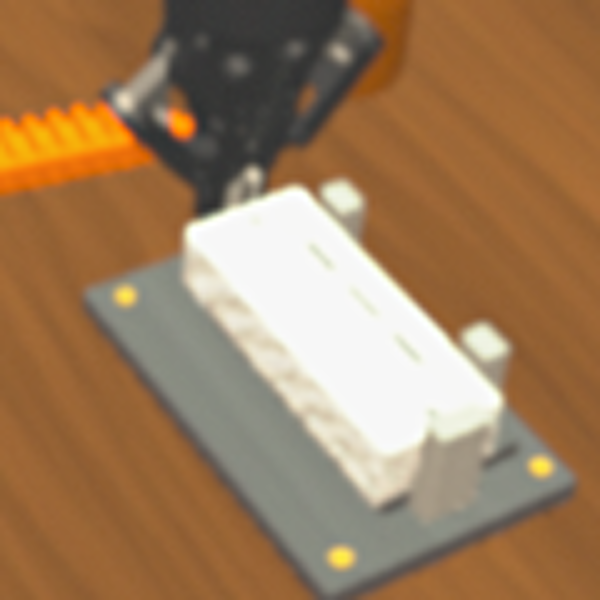

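View pics/scene18.png

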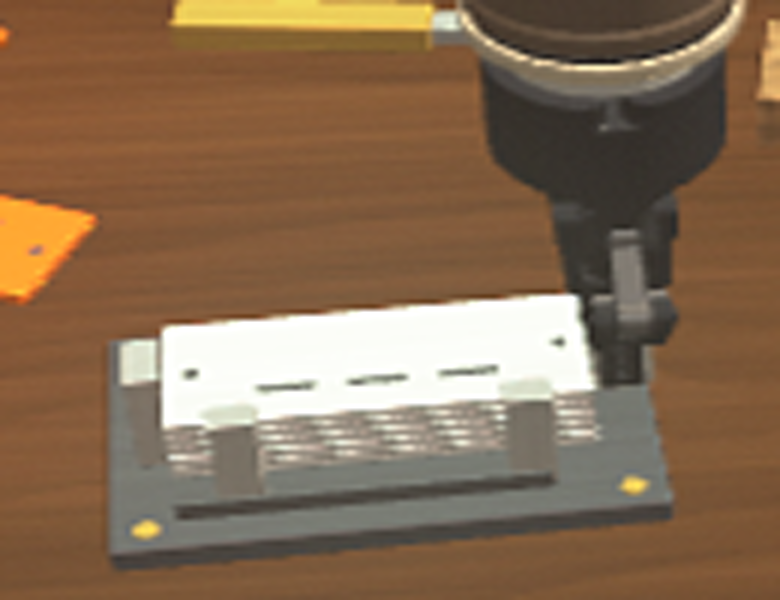

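step_arm([
  [[0.25, 0, 0], [0, 0, 0], -1],
  [[0.1, 0, -0.4], [-0.04, -0.09, 0.05], -1],
  [[0, 0, -0.8], [0, 0, 0], 0],
  [[-0.3, 0, -0.3], [0, 0, 0], 1],
  [[-0.9, 0, 0], [0, 0, 0], 1],
  [[-0.6, 0.1, 0], [0, 0, 0], 1],
  [[0, 0, 0], [0, 0, 0], 1],
  [[0, 0, 0], [0, 0, 0], 1],
])

```text
time_s: 24.2
tool_pos: [0.6227, -0.1869, 0.1333]
ee_rot: [2.155, 2.275, -0.001]
contact_force: [-0.1, 0.3, -0.3]
gripper_width: 0.0858
```

Run:
```python
from h import *
goto(J(.004,.0,.032),RD(.055))
p=cam('wrist');save(p,'wrist19.png');np.savez('w19.npz',R=p['R'],t=p['t'],K=p['K'],d=p['dist_coeffs'])
```

```text
t 24.2 at [ 0.6227 -0.1869  0.1333] F [-0.1  0.3 -0.3] w 0.0858 | total shift [-0.07 -0.05  2.03] turn [ 0.04  0.04 -0.01] rows 2.0
```

View pics/wrist19.png

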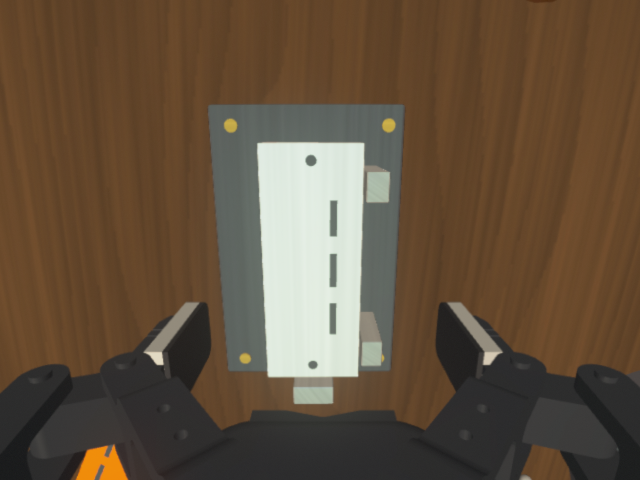

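step_arm([
  [[-0.06, -0.05, 0.5], [0.04, 0.04, 0], 1],
  [[0, 0, 0.6], [0, 0, 0], 1],
  [[0, 0, 0.5], [0, 0, 0], 1],
  [[0, 0, 0.1], [0, 0, 0], 1],
  [[0, 0, 0], [0, 0, 0], 1],
  [[0, 0, 0], [0, 0, 0], 1],
])

```text
time_s: 25.0
tool_pos: [0.6218, -0.1846, 0.0487]
ee_rot: [2.152, 2.288, 0.003]
contact_force: [0.2, -0.6, -0.5]
gripper_width: 0.0855
```

Run:
```python
from h import *
goto(J(.004,.0,.032),RD(.055))
```

```text
t 25.0 at [ 0.6218 -0.1846  0.0487] F [ 0.2 -0.6 -0.5] w 0.0855 | total shift [-0.13 -0.03  0.33] turn [ 0.01 -0.01  0.05] rows 0.4
```

step_arm([
  [[-0.12, -0.03, 0.25], [0, 0, 0.05], 1],
  [[0, 0, 0.06], [0, 0, 0], 1],
  [[0, 0, 0], [0, 0, 0], 1],
  [[0, 0, 0], [0, 0, 0], 1],
])

```text
time_s: 25.5
tool_pos: [0.6215, -0.1917, 0.0337]
ee_rot: [2.159, 2.278, 0.005]
contact_force: [-0.2, -0.9, 0.7]
gripper_width: 0.0858
```

Run:
```python
from h import *
goto(J(.004,.0,.032),RD(.055))
goto(J(.0145,.0,.032),RD(.055))
```

```text
t 25.5 at [ 0.6215 -0.1917  0.0337] F [-0.2 -0.9  0.7] w 0.0858 | total shift [ 0.01 -0.02  0.03] turn [ 0.03  0.   -0.01] rows 0.0
t 25.5 at [ 0.6215 -0.1917  0.0337] F [-0.2 -0.9  0.7] w 0.0858 | total shift [0.01 0.19 0.04] turn [ 0.03  0.   -0.01] rows 0.2
```

step_arm([
  [[0, 0.08, 0.03], [-0.05, 0, 0], 1],
  [[0, 0.06, 0], [-0.1, 0, 0], 1],
  [[0, 0.06, 0], [-0.1, 0, 0], 1],
  [[0, 0.06, 0], [-0.1, 0, 0], 1],
  [[0, 0.06, 0], [-0.1, 0, 0], 1],
])

```text
time_s: 26.12
tool_pos: [0.6319, -0.1915, 0.0313]
ee_rot: [2.135, 2.249, 0.067]
contact_force: [-9.6, -0.7, 4.6]
gripper_width: 0.0854
```

Run:
```python
from h import *
goto(J(.0145,.0,.032),RD(.055))
```

```text
t 26.12 at [ 0.6319 -0.1915  0.0313] F [-9.6 -0.7  4.6] w 0.0854 | total shift [ 0.02 -0.01 -0.01] turn [ 0.42 -0.01 -0.02] rows 0.4
```

step_arm([
  [[0, 0.05, 0], [0.2, 0, 0], 1],
  [[0, 0.05, 0], [0.2, 0, 0], 1],
  [[0, 0.05, 0], [0.15, 0, 0], 1],
])

```text
time_s: 26.5
tool_pos: [0.6317, -0.1919, 0.0289]
ee_rot: [-2.148, -2.258, 0.034]
contact_force: [-8.7, 0.6, -0.7]
gripper_width: 0.0855
```

Run:
```python
from h import *
goto(J(.0145,.0,.032),RD(.055))
```

```text
t 26.5 at [ 0.6317 -0.1919  0.0289] F [-8.7  0.6 -0.7] w 0.0855 | total shift [ 0.02 -0.01 -0.06] turn [-0.24 -0.02 -0.04] rows 0.2
```

step_arm([
  [[0, -0.15, 0], [-0.2, 0, 0], 1],
  [[0, -0.05, -0.2], [0, 0, 0], 1],
  [[0, 0, -0.8], [0, 0, 0], 1],
  [[0, 0, -0.6], [0, 0, 0], 0],
  [[0.7, 0, 0], [0, 0, 0], -1],
  [[0.9, 0, 0], [0, 0, 0], -1],
  [[0.5, 0, 0], [0, 0, 0], -1],
  [[0, 0, 0], [0, 0, 0], -1],
])

```text
time_s: 27.5
tool_pos: [0.6208, -0.0851, 0.1182]
ee_rot: [2.166, 2.275, 0.007]
contact_force: [-0.2, -0.6, 0.3]
gripper_width: 0.0002
```

Run:
```python
from h import *
goto(J(0,.1,.037),RD(.055))
for m,b in [('scene',(225,335,200,320)),('side',(230,335,310,425))]:
    p=cam(m);f=6.5;im=p['pixels'][:,:,::-1][b[0]:b[1],b[2]:b[3]];cv2.imwrite('pics/%s20.png'%m,cv2.resize(im,None,fx=f,fy=5.4,interpolation=cv2.INTER_CUBIC))
```

```text
t 27.5 at [ 0.6208 -0.0851  0.1182] F [-0.2 -0.6  0.3] w 0.0002 | total shift [-0.13 -0.2   1.62] turn [ 0.03 -0.02 -0.04] rows 1.6
```

View pics/scene20.png

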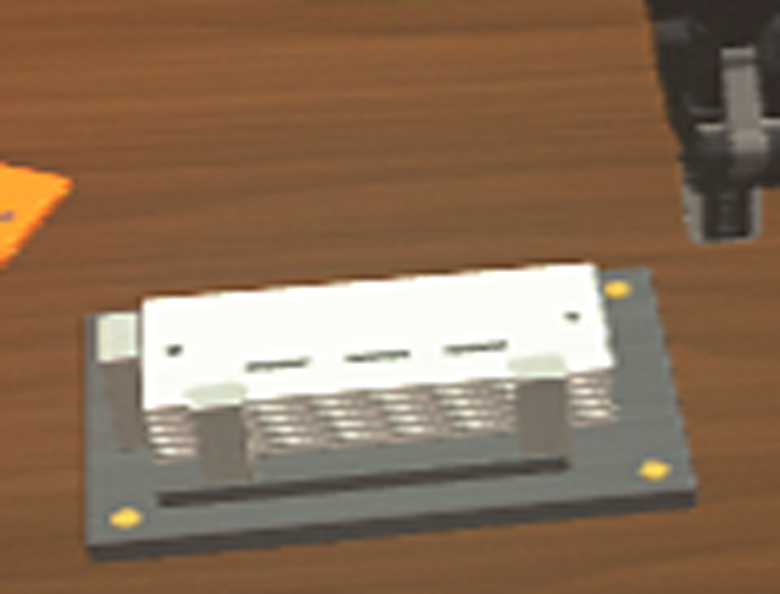

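View pics/side20.png

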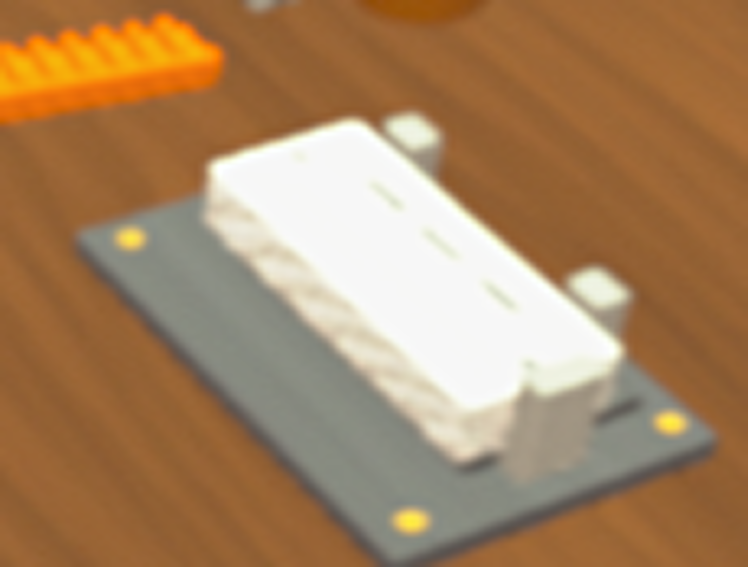

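step_arm([
  [[0, -0.18, 0.3], [0.03, -0.4, -0.04], -1],
  [[0.05, 0, 0.6], [0, -0.35, 0], -1],
  [[0.05, 0, 0.45], [0, 0, 0], -1],
  [[0, 0, 0.05], [0, 0, 0], -1],
  [[0, 0, 0], [0, 0, 0], -1],
])

```text
time_s: 28.22
tool_pos: [0.6133, -0.0984, 0.0483]
ee_rot: [2.118, 2.204, -0.116]
contact_force: [-0.4, 0.1, 0.4]
gripper_width: -0.0
```

Run:
```python
from h import *
goto(J(0,.1,.0375),RD(.055))
```

```text
t 28.23 at [ 0.6133 -0.0984  0.0483] F [-0.4  0.1  0.4] w -0.0 | total shift [ 0.16 -0.04  0.2 ] turn [ 0.01  0.8  -0.11] rows 0.8
```

step_arm([
  [[0.08, -0.03, 0.18], [0, 0, -0.1], -1],
  [[0, 0, 0.03], [0, 0, 0], -1],
  [[0, 0, 0], [0, 0, 0], -1],
  [[-0.1, 0, 0], [0, 0, 0], -1],
  [[-0.06, 0, 0], [0, 0, 0], -1],
  [[-0.06, 0, 0], [0, 0, 0], -1],
  [[-0.06, 0, 0], [0, 0, 0], -1],
  [[-0.06, 0, 0], [0, 0, 0], -1],
])

```text
time_s: 29.22
tool_pos: [0.6138, -0.1094, 0.0407]
ee_rot: [2.102, 2.224, -0.108]
contact_force: [-1.1, 9.2, 0.5]
gripper_width: 0.0001
```

step_arm([
  [[-0.06, 0, 0], [0, 0, 0], -1],
  [[-0.06, 0, 0], [0, 0, 0], -1],
])

```text
time_s: 29.48
tool_pos: [0.6138, -0.1095, 0.0408]
ee_rot: [2.101, 2.232, -0.102]
contact_force: [-1.0, 8.4, 1.0]
gripper_width: -0.0002
```

Run:
```python
from h import *
goto(J(0,.0825,.0375),RD(.055))
```

```text
t 29.48 at [ 0.6138 -0.1095  0.0408] F [-1.   8.4  1. ] w -0.0002 | total shift [ 0.02 -0.03  0.06] turn [0.02 0.72 0.04] rows 0.7
```

step_arm([
  [[0.12, 0, 0], [0, 0.35, 0], -1],
  [[0.02, 0, -0.15], [0, 0.37, 0.04], -1],
  [[0, 0, -0.03], [0, 0, 0], -1],
  [[-0.08, 0, 0], [0, 0, 0], -1],
  [[-0.06, 0, 0], [0, 0, 0], -1],
  [[-0.06, 0, 0], [0, 0, 0], -1],
  [[-0.06, 0, 0], [0, 0, 0], -1],
  [[-0.06, 0, 0], [0, 0, 0], -1],
])

```text
time_s: 30.48
tool_pos: [0.6136, -0.1111, 0.0487]
ee_rot: [-2.147, -2.286, -0.009]
contact_force: [-1.7, 8.4, 4.2]
gripper_width: 0.0003
```

Run:
```python
from h import *
goto(J(0,.081,.05),RD(.055))
```

```text
t 30.48 at [ 0.6136 -0.1111  0.0487] F [-1.7  8.4  4.2] w 0.0003 | total shift [ 0.01 -0.03 -0.03] turn [ 0.   -0.06  0.06] rows 0.1
```

Consistent. Retract up and away, then do final checks over the pile.

step_arm([
  [[0.2, 0, 0], [0, 0, 0], -1],
  [[0.1, 0, -0.3], [0, 0, 0], -1],
  [[0, 0, -0.9], [0, 0, 0], -1],
  [[0, 0, -0.9], [0, 0, 0], -1],
  [[0, 0, -0.9], [0, 0, 0], 1],
  [[-0.7, 0, 0], [0, 0, 0], 1],
  [[-0.9, 0, 0], [0, 0, 0], 1],
  [[-0.9, 0, 0], [0, 0, 0], 1],
])

```text
time_s: 31.48
tool_pos: [0.6231, -0.2177, 0.2106]
ee_rot: [2.138, 2.301, 0.014]
contact_force: [1.2, 0.2, -0.2]
gripper_width: 0.0724
```

step_arm([
  [[-0.4, 0, 0], [0, 0, 0], 1],
  [[0, 0, 0], [0, 0, 0], 1],
  [[0, 0, 0], [0, 0, 0], 1],
  [[0, 0, 0], [0, 0, 0], 1],
])

```text
time_s: 31.98
tool_pos: [0.6243, -0.2382, 0.2123]
ee_rot: [2.14, 2.298, 0.015]
contact_force: [-0.2, -0.4, -0.0]
gripper_width: 0.0855
```

Run:
```python
from h import *
goto(J(0,0,.2),RD(.055))
p=cam('wrist');im=p['pixels'][:,:,::-1];cv2.imwrite('pics/wrist21.png',cv2.resize(im[0:300,180:440],None,fx=2,fy=2,interpolation=cv2.INTER_CUBIC))
for m,b in [('scene',(225,335,200,320)),('side',(230,335,310,425))]:
    p=cam(m);save(p,m+'21f.png');im=p['pixels'][:,:,::-1][b[0]:b[1],b[2]:b[3]];cv2.imwrite('pics/%s21.png'%m,cv2.resize(im,None,fx=6.5,fy=5.4,interpolation=cv2.INTER_CUBIC))
    for nm in ['comb','jar']: print(nm,[(np.round(d['point'],3),round(d['confidence'],2)) for d in vision.spot_in(p,nm)[:1]])
```

```text
t 31.98 at [ 0.6243 -0.2382  0.2123] F [-0.2 -0.4 -0. ] w 0.0855 | total shift [ 0.94 -0.09  0.25] turn [ 0.06 -0.04  0.12] rows 1.0
comb [(array([ 0.594, -0.01 ,  0.016]), 0.94)]
jar [(array([ 0.764, -0.008,  0.058]), 0.83)]
comb [(array([ 0.576, -0.023,  0.015]), 0.69)]
jar [(array([ 0.714, -0.015,  0.022]), 0.68)]
```

View pics/wrist21.png

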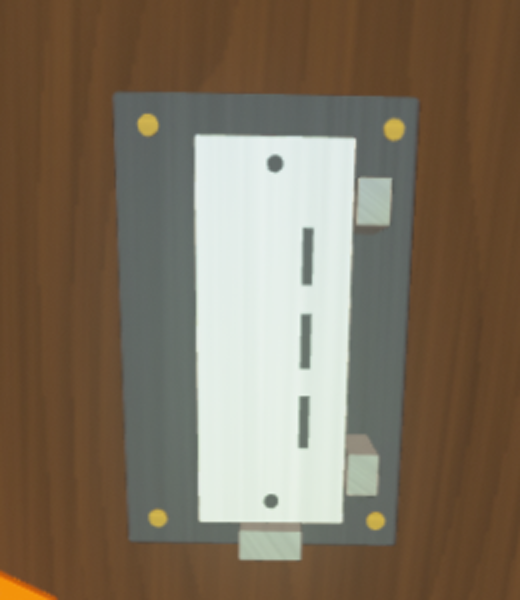

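View pics/scene21.png

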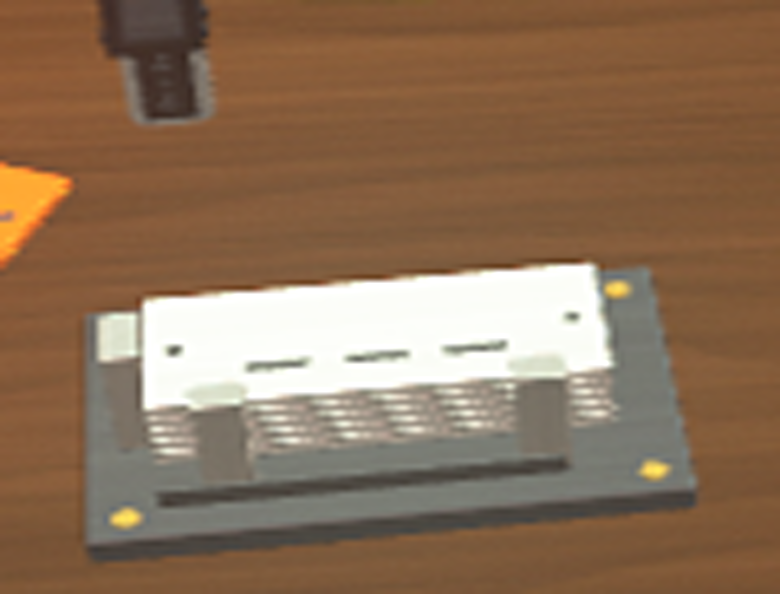

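View pics/side21.png

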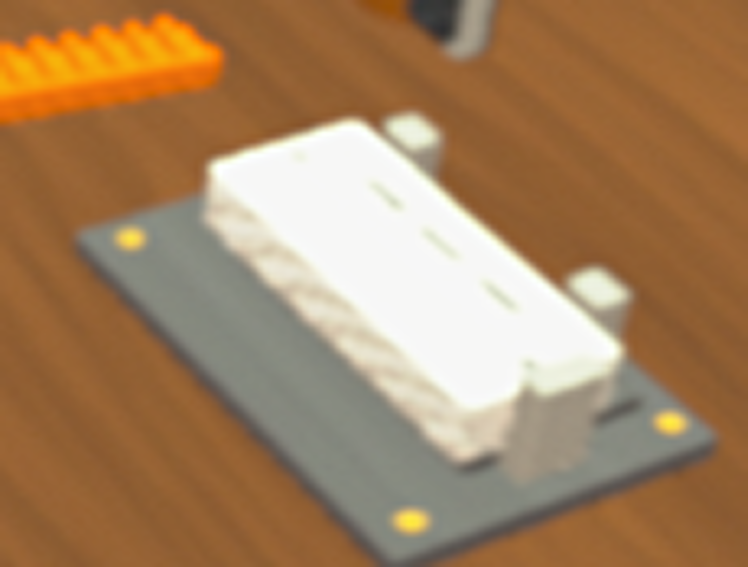

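View pics/scene21f.png

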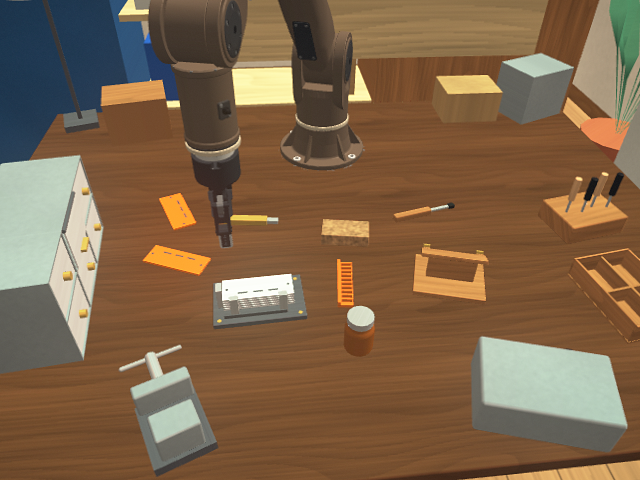

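Run:
```python
from h import *
from scipy.optimize import least_squares
p=cam('wrist')
W=lambda a:np.array(a,float)/2+[180,0]
def pts(q,L):
    c,s=np.cos(q[2]),np.sin(q[2]);return np.array([[q[0]+c*a-s*b,q[1]+s*a+c*b,z] for a,b,z in L])
def fit(L,uv):
    r=least_squares(lambda q:(proj(p,pts(q,L))-uv).ravel(),(.617,-.19,.05),x_scale=[.01,.01,.1]);return r.x.round(4),r.fun.round(1)
J1=[(.028,.056,.06),(.04,.056,.06),(.04,.04,.06),(.028,.04,.06),(.028,-.04,.06),(.04,-.04,.06),(.04,-.056,.06),(.028,-.056,.06),(-.012,-.07,.06),(.012,-.07,.06),(-.064,.092,.012),(.056,.092,.012),(.056,-.092,.012),(-.064,-.092,.012)]
U1=W([(359,178),(391,179),(389,226),(357,225),(349,454),(379,455),(377,496),(347,495),(239,531),(300,531),(114,92),(417,98),(394,544),(130,541)])
P=[(-.028,.07,.05),(.028,.07,.05),(.028,-.07,.05),(-.028,-.07,.05)]
U=W([(194,135),(355,138),(343,523),(199,522)])
j=fit(J1,U1);print(j);print(fit(J1[:10],U1[:10]));print(fit(P,U));print((proj(p,pts(j[0],P))-U).round(1))
```

```text
(array([ 0.6164, -0.1927,  0.0542]), array([-0.9, -0.7,  0.8, -0.8,  0.7,  0.4, -0.7,  0.6, -0.9,  0.1,  0.3,
       -0.2,  0.3,  0.2, -0.7,  0.5, -0.2, -0.4,  1. ,  0. , -1.3, -0.1,
        1.6, -0.3,  1. ,  0.8, -1.2,  0.6]))
(array([ 0.6165, -0.1927,  0.054 ]), array([-0.8, -0.6,  0.9, -0.7,  0.8,  0.5, -0.7,  0.6, -0.9,  0.1,  0.3,
       -0.2,  0.3,  0.2, -0.7,  0.5, -0.2, -0.4,  1. ,  0.1]))
(array([ 0.6164, -0.1927,  0.0567]), array([-0.2,  0.1,  0.2, -0.2, -0.2,  0.2,  0.2, -0.1]))
[[ 0.  -0.1]
 [ 0.4 -0.1]
 [-0.5  0.3]
 [-0.1 -0.2]]
```

```bash
python3 -c "
from workcell import order;print(order.finish_job())"
```

```text
the job is handed in; nothing more can be done
None
```

The spare plate is flat on top of the pile, all five plates look flush against the two far stops and the end stop, and the job is handed in at about 32 s.

**What I did:** I took the plate off the sloping rest and laid it on the four. I then tapped the pile twice in +x with the inside of a finger pad. I also tapped it twice in -y with the closed fingers, each time once low with the tool tilted for the bottom plate and once higher for the rest.

**Last checks:**
- **Top plate:** a fit to the last wrist picture puts it within about 0.2 mm and 0.003 rad of flush.
- **Lower four plates:** I did not measure these one by one. Both camera views show them in line with the top plate. Each repeated tap stopped where the first had, within 1 mm of the flush position, with about 8–13 N on the tool.
- **Other things in the scene:** the comb reads within about 5 mm of its starting position, inside the detector's error. The jar does too in the scene camera. A low-confidence side-camera reading put the jar about 4 cm off, but the scene picture shows it unmoved. The gauge, reed lifter and cork block I checked only by eye in that picture, and they look unmoved.

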